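Make up two shoe-repair kits on the cobbler's bench

ROBOT

A 7-joint arm with a two-finger parallel gripper is mounted at the origin on the work surface. World frame = base frame: x ahead of the robot, y to its left, z up, the work surface at z = 0. Lengths are in mm, angles in rad, forces in N, time in s.
With the tool pointing down it reaches from about 400 to 875 mm from the base axis. Payload 4.4 kg.
Tool frame: the origin (TCP) lies midway between the tips of the shut fingers; the grasp point (between the pads) lies 19 mm behind it; z points along the fingers, y is the line along which they close (so a half turn about z gives the same grasp; the last joint's range is limited). The gripper opens to 85 mm and grips with 20 to 120 N. Pads are 22 mm wide; open, the fingers measure 114 mm over their backs; the gripper's body (76 mm by 85 mm) begins 54 mm behind the grasp point. The pads swing forward as they close: fully open they stand 13 mm farther back than shut.
Start: joints at [-1.264, 0.628, 0.038, 1.517, -0.027, 0.996, -0.02], TCP at [236.722, 605.377, 194.213] pointing down, gripper open.
Joint ranges: [-3.06, 3.06], [-0.37, 2.12], [-1.25, 1.32], [0.18, 2.47], [-1.1, 4.24], [0.23, 1.98], [-2.94, 2.94]. Speed limits (rad/s): [2.57, 2.57, 3.14, 3.14, 3.14, 3.14, 3.14].

INTERFACE

Orientations are given as a unit quaternion [w, x, y, z].
In Python, from bench import get_obs, snapshot, sign_off gives the robot as it stands.
- The arm moves only by the tool carry_out, never from a script. Its arguments are lists of equal length, an entry for each row: "travel": the shift along the tool's x, y, z in mm, a list of three; "angular": the turn, a rotation vector about the tool's x, y, z in degrees, a list of three; "fingers": the opening, from -1 (shut) to 1 (fully open), so that 0 is half open. A call has 1 to 12 rows; each row shifts and turns the commanded pose from where the row before left it, along the tool's axes as they then stand; what a row does not reach is not made up. A row lasts 1/12 s, in which the tool goes at most 41.7 mm and 7.16 degrees, less where a joint would pass 70% of its speed; a pose out of reach is approached as far as the arm can. A call with a gripper value outside its range is refused whole. The fingers move at their own pace and stop on an object; "force" is the grip in N (left out, the last holds). Time passes only in rows, so rows that do not move let the fingers close. It gives the time, the measured TCP pose, the force, the opening and the grip force at its end, in the units of the state.
- get_obs(): the state, without advancing time (a new reading comes with each control period).
- snapshot(name): name is "scene" or "top" or "wrist"; returns a dict with "frame" (384x512x3 uint8, red, green, blue), "camera_matrix" (3x3 intrinsics, pixels), "dist_coeffs" ([k1, k2, p1, p2, k3] as OpenCV has them; the pictures are not rectified), "rvec" (rotation vector, rad) and "tvec" (3), from world to camera coordinates, as OpenCV has them; the wrist camera has in their place "mount" (4x4, takes a point from camera to tool coordinates, whose origin is the TCP and whose axes are the flange's). Camera axes: x right, y down, z forward; pixel columns grow to the right and rows downward; lengths in mm; the calibration is good to about 2 mm. A picture is of the moment at which its call begins: read the wrist's pose just before it. There is no depth.
- sign_off(): hands the job in; it is judged then, once.
The state is a dict: "time": time; "joint_pos": joint angles; "qd": joint speeds; "joint_torque": joint torques, N m; "tool_pos": TCP position; "eef_rot": TCP orientation; "wrist_force": force on the tool from outside, world axes, zero at the start; "wrist_torque": the same for the moment, N m; "opening": finger opening in mm; "gripper_force": force on a finger pad.
Only numpy, scipy, OpenCV 4.12 (cv2) and the standard library are available. Lean on these libraries where they do the work, as an engineer would, in place of code of your own. Each camera call takes 0.05 s, during which the arm holds its last target. There are 200 camera calls.

TASK

Make up the two kit trays from the loose stock, everything standing upright flat on the tray's floor: in the long wooden tray the low wide jar goes in the larger bay and the slim bottle in the smaller bay; in the squarish metal tray the cone of thread goes in the narrower bay and the large glue cup in the wider bay, with the small glue cup nested fully down inside it. Set the glass jar and bottle down gently rather than dropping them, and leave the tall jar where it is.

Things in the scene. Friction and masses are not known exactly. Their poses are not given: they have to be found in the camera images.
- long_tray: Fixed, level, open plywood tray, outside 170 (its x) by 90 (its y) mm; walls 5 thick, 16 high; floor 5 thick. A divider 5 thick, 14 high, runs along y at x = +12.5: larger bay x -80 to +10 (centre -35, for the low jar), smaller bay x +15 to +80 (centre +47.5, for the bottle), both 80 mm along y. Origin: centre of the underside, on the bench; z up.
- square_tray: Fixed, level, open metal tray, outside 130 (its x) by 160 (its y) mm; walls 5 thick, 16 high; floor 5 thick. A divider 5 thick, 14 high, runs along x at y = +10.5: wider bay y -75 to +8 (centre -33.5, for the cups), narrower bay y +13 to +75 (centre +44, for the thread), both 120 mm along x. Origin: centre of the underside, on the bench; z up.
- low_jar: Low wide jar of brown glass with a black cap, 52 mm tall, about 120 g: straight glass 58 mm in diameter up to 36 mm height, above it the cap, 56 mm in diameter. Stands upright on the bench. Origin: centre of the underside; z up.
- bottle: Slim brown glass bottle with a black cap, 90 mm tall, about 100 g: straight body 36 mm in diameter up to 56 mm height, narrowing to a 16 mm neck at 68 mm; cap 20 mm in diameter from 75 to 90 mm. Stands upright on the bench. Origin: centre of the underside; z up.
- thread_cone: Cone of pale thread on a grey plastic core, 100 mm tall, about 90 g: foot disc 44 mm diameter, thread tapering from 42 to 28 mm at 72 mm height, above it the bare core, 20 mm diameter from 72 to 100 mm height, to grip. Stands upright. Origin: centre of the underside; z up.
- large_cup: Large tapered white plastic glue cup, open at the top, 58 mm tall, about 50 g: 42 mm diameter at the foot, 58 mm at 37 mm height, then a straight collar 64 mm in diameter from 40 to 58 mm height. Wall 3 mm, floor 4 mm thick. Stands upright. Origin: centre of the underside; z up.
- small_cup: Small tapered white plastic glue cup, open top, 74 mm tall, about 40 g: 31 mm diameter at the foot, 47 at 45 mm height, then a straight collar 52 mm in diameter from 48 to 74 mm height. Fully nested, it stands on the large cup's floor: origin 4 mm above the large cup's, about 3 mm play all round, top 20 mm above the large cup's rim. Stands upright. Origin: centre of the underside; z up.
- tall_jar: Tall jar of brown glass with a black cap, 85 mm tall, about 160 g, straight glass 48 mm in diameter up to 68 mm height, cap 45 mm in diameter. Not needed: it stands among the stock and must stay where it is. Origin: centre of the underside; z up.
Mind the look-alikes: they are no part of the job. Leave any blue look-alike of the large_cup alone. Leave any green look-alike of the low_jar alone.

How it is judged (in metres and radians):
At the end, for the whole second after the job is handed in: Jar, bottle, thread and large cup each wholly in its bay, flat on the tray floor (within 5 mm), upright within 0.1 rad; small cup in the large one, origin 1 to 9 mm above its origin, within 7 mm of its axis, upright within 0.12 rad; all at rest (under 0.02 m/s) (x of low_jar in the frame of long_tray between -0.056 and -0.014 m and y of low_jar in the frame of long_tray between -0.016 and 0.016 m and z of low_jar in the frame of long_tray between 0.001 and 0.01 m and angle between each of low_jar, bottle, large_cup, thread_cone's own z axis and vertical below 0.1 rad and x of bottle in the frame of long_tray between 0.028 and 0.067 m and y of bottle in the frame of long_tray between -0.027 and 0.027 m and z of bottle in the frame of long_tray between 0.001 and 0.01 m and x of large_cup in the frame of square_tray between -0.044 and 0.044 m and y of large_cup in the frame of square_tray between -0.059 and -0.008 m and z of large_cup in the frame of square_tray between 0.001 and 0.01 m and x of thread_cone in the frame of square_tray between -0.043 and 0.043 m and y of thread_cone in the frame of square_tray between 0.03 and 0.058 m and z of thread_cone in the frame of square_tray between 0.001 and 0.01 m and horizontal distance between small_cup and large_cup below 0.007 m and z of small_cup in the frame of large_cup between 0.001 and 0.009 m and angle between small_cup's own z axis and vertical below 0.12 rad and linear speed of each of low_jar, bottle, thread_cone, large_cup, small_cup below 0.02 m/s); the robot touches nothing.
It fails at once if the tall jar is moved more than 30 mm (distance of tall_jar from where it was at the start of the episode above 0.03 m).
It fails at once if the low jar is dropped (moves faster than 0.7 m/s while the fingers do not hold it) (linear speed of low_jar above 0.7 m/s and contact force between low_jar and the fingers below 0.05 N).
It fails at once if the bottle is dropped (moves faster than 0.7 m/s while the fingers do not hold it) (linear speed of bottle above 0.7 m/s and contact force between bottle and the fingers below 0.05 N).
It also fails if it takes over 131 s, if anything falls off the work surface, if the arm or the gripper's body presses on something with over 40 N, if the wrist force passes 120 N, or if a joint passes its speed limit or range.

## Working session

There is one attempt and no reset: what is moved stays moved. The work goes in short steps, Python scripts to look and compute and a tool call to move; the robot and the scene stay as the last step left them, time stands still between calls to the robot, and variables do not carry over. Pictures are saved under pics/ and viewed, at most 14 in all, crops included, and the job is handed in when it is done.

Besides the shell and the picture viewer there is one more tool, called after "Call:" by a JSON object that holds its "name" and its "arguments". carry_out: Moves the arm, as the interface text tells. Its arguments: {"type":"object","properties":{"travel":{"type":"array"},"angular":{"type":"array"},"fingers":{"type":"array"},"force":{"type":"number"}},"required":["travel","angular","fingers"]}

```bash
mkdir -p pics; python3 - <<'E'
from bench import *
import cv2,pickle
o=get_obs();print(o)
for n in ("scene","top"):
    s=snapshot(n);pickle.dump(s,open(n+'.pkl','wb'))
    print(n,s['camera_matrix'].tolist() if hasattr(s['camera_matrix'],'tolist') else s['camera_matrix'],s['dist_coeffs'],s['rvec'],s['tvec'])
    cv2.imwrite(f'pics/{n}0.png',cv2.resize(s['frame'][:,:,::-1],(800,600),interpolation=cv2.INTER_CUBIC))
E
```

```text
{'time': 0.0, 'joint_pos': array([-1.26378486,  0.62937062,  0.03842144,  1.51837334, -0.02700817,
        0.99627735, -0.0199964 ]), 'qd': array([-8.68937641e-04,  9.17588347e-05, -3.12189753e-04, -1.32738530e-03,
        4.09880835e-04, -2.64698698e-06, -5.71491533e-04]), 'joint_torque': array([ 3.31291776e-04, -5.63402796e+01,  1.22558031e+00, -1.93439358e+01,
        1.08412243e-02,  1.05914733e-02,  3.62030939e-07]), 'tool_pos': array([236.45984726, 604.7180659 , 193.27118985]), 'eef_rot': array([-1.73362470e-04,  1.85320330e-01,  9.82677700e-01, -9.39832861e-04]), 'wrist_force': array([ 0.61978824, -0.06583617, -0.31499273]), 'wrist_torque': array([-0.0133275 ,  0.02910389, -0.03715187]), 'gripper_force': 0.0, 'opening': 85.63939460156662}
scene [[355.5875167384301, 0.0, 255.42661849231825], [0.0, 355.5875167384301, 193.68097019309408], [0.0, 0.0, 1.0]] [-0.05997904  0.          0.          0.          0.        ] [ 1.83726586  1.56394077 -0.68738562] [ -65.8517396  -355.18734092 1316.24836933]
top [[403.4086864433881, 0.0, 256.5278437564369], [0.0, 403.4086864433881, 200.22356777216262], [0.0, 0.0, 1.0]] [-0.02884329  0.          0.          0.          0.        ] [ 2.0459787  -2.15511477  0.24394703] [ -5.04366073 558.83605302 963.19057194]
```

View pics/top0.png

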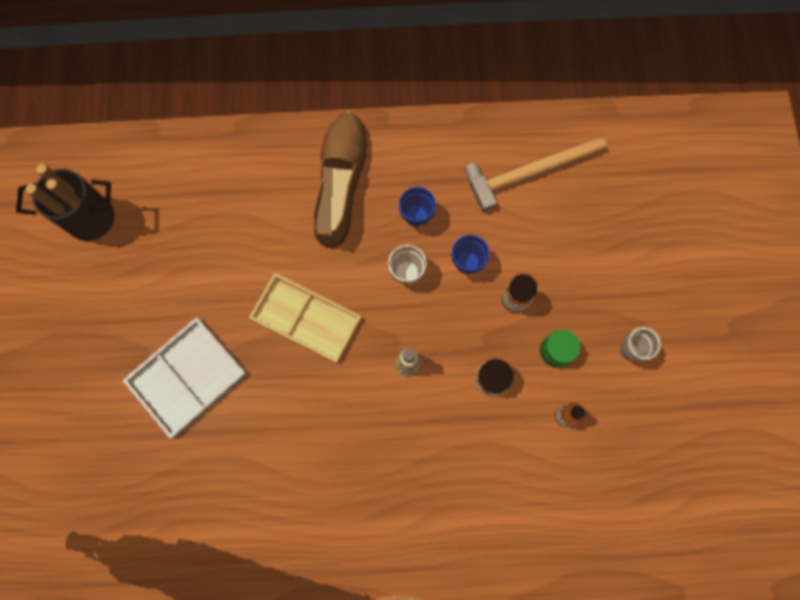

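View pics/scene0.png

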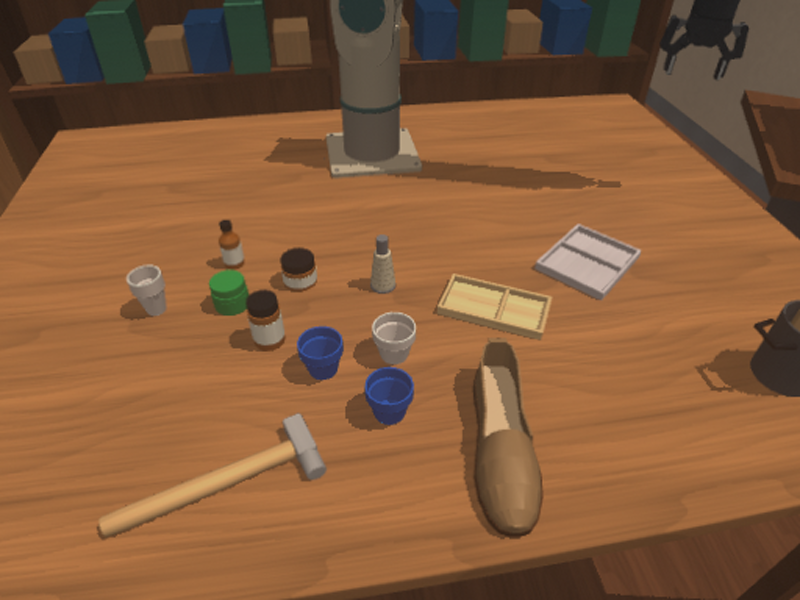

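Top view (800×600): the large cup is either the white cup at (407,264) or one of the blue look-alikes at (417,206) and (470,254); only white fits. The low jar is either the black-capped one at (496,377) or the green one at (562,347); black cap fits. Tall jar is at (521,290), bottle (572,415), thread (408,361) and small cup (642,345). I'll confirm these in enlarged crops.

```bash
python3 - <<'E'
import cv2,pickle
def crop(n,x0,y0,w,h,k,out):
    f=pickle.load(open(n+'.pkl','rb'))['frame'][:,:,::-1]
    cv2.imwrite(out,cv2.resize(f[y0:y0+h,x0:x0+w],None,fx=k,fy=k,interpolation=cv2.INTER_CUBIC))
crop('top',240,145,200,140,4,'pics/c1.png')
crop('top',70,160,180,130,4,'pics/c2.png')
crop('scene',70,130,200,120,4,'pics/c3.png')
E
```

```text
(no output)
```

View pics/c1.png

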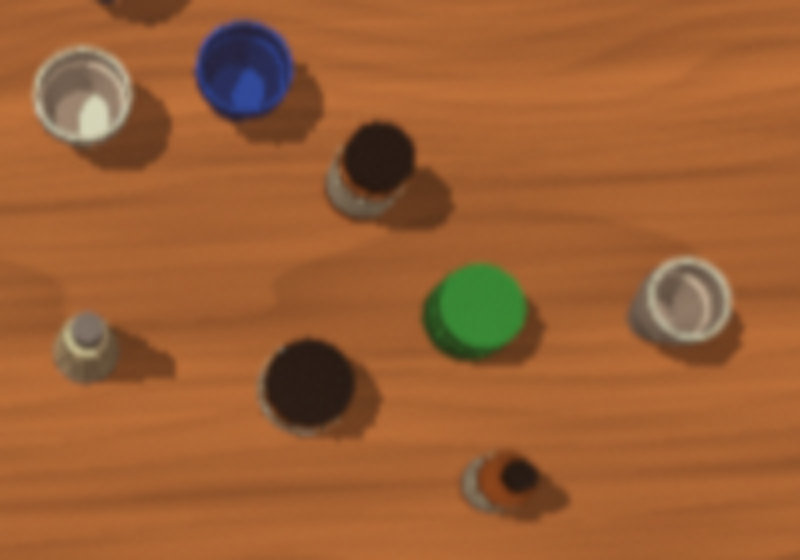

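View pics/c2.png

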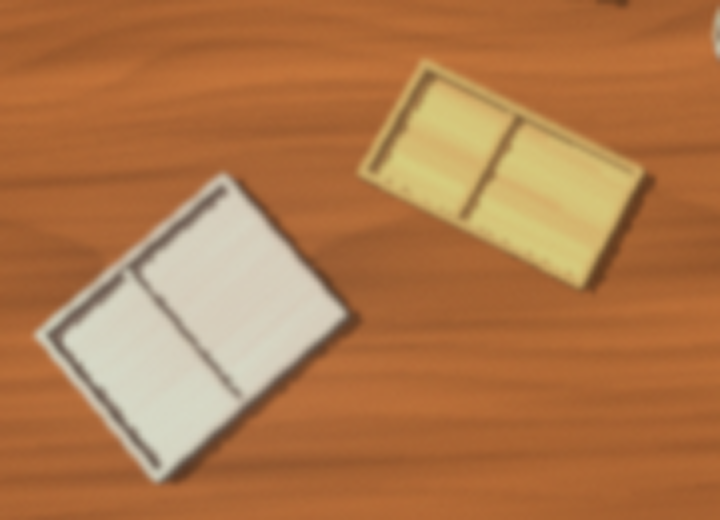

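View pics/c3.png

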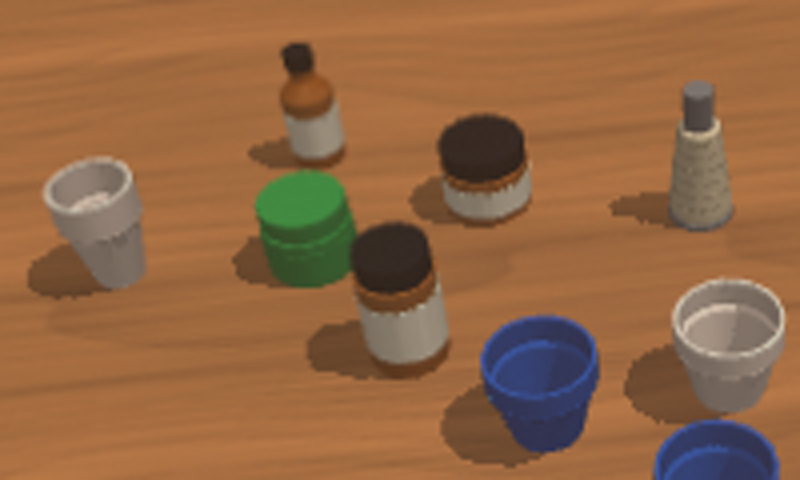

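Confirmed in the crops: white large cup at c1 (83,95), black-capped low jar (309,384), bottle cap (519,475), thread tip (88,330) and small cup rim (688,300). In the metal tray the narrower bay is lower-left; in the wooden tray the smaller bay is upper-left.

```bash
cat > h.py <<'E'
import numpy as np,cv2,pickle
from scipy.optimize import least_squares
def load(n): return pickle.load(open(n+'.pkl','rb'))
def proj(s,P): return cv2.projectPoints(np.float64(P).reshape(-1,1,3),np.float64(s['rvec']),np.float64(s['tvec']),np.float64(s['camera_matrix']),np.float64(s['dist_coeffs']))[0][:,0]
def back(s,uv,z):
    q=cv2.undistortPoints(np.float64(uv).reshape(-1,1,2),np.float64(s['camera_matrix']),np.float64(s['dist_coeffs']))[:,0]
    R=cv2.Rodrigues(np.float64(s['rvec']))[0];t=np.float64(s['tvec']).ravel();c=-R.T@t
    d=np.c_[q,np.ones(len(q))]@R
    return c+d*((z-c[2])/d[:,2])[:,None]
def nat(u,x0,y0,k=4): return (np.float64(u)+.5)/k-.5+[x0,y0]
E
python3 - <<'E'
from h import *
np.set_printoptions(precision=1,suppress=True)
T,S=load('top'),load('scene')
for n,u,z,v in [('large',(83,95),58,(728,322)),('low',(309,384),52,(483,148)),('tall',(379,157),85,(391,253)),('green',(483,309),52,(302,203)),('small',(688,300),74,(91,197)),('bottle',(519,475),90,(297,50)),('thread',(88,330),100,(698,91))]:
    print(n,back(T,nat([u],240,145),z)[0,:2],back(S,nat([v],70,130),z)[0,:2])
def fit(px,loc,x0):
    p=back(T,nat(px,70,160),16)[:,:2]
    # local points include z
    f=lambda a:(proj(T,np.c_[loc[:,:2]@np.array([[np.cos(a[2]),np.sin(a[2])],[-np.sin(a[2]),np.cos(a[2])]])+a[:2],loc[:,2]])-nat(px,70,160)).ravel()
    best=min((least_squares(f,[*p.mean(0),th]) for th in np.arange(0,6.28,.7)),key=lambda r:r.cost)
    print(best.x,best.cost,best.fun)
# square: bottom-left image side is +y ; corners
L=np.float64
for h in (0,):
    # image: narrower bay lower-left => edge (37,335)-(158,481) at y=+80
    px=[(37,335),(158,481),(350,316),(227,174),(127,268),(240,397)]
    for s in(1,-1): fit(px,L([(s*65,80,16),(-s*65,80,16),(-s*65,-80,16),(s*65,-80,16),(s*65,10.5,16),(-s*65,10.5,16)]),0)
    px=[(424,62),(359,173),(585,290),(648,174),(518,118),(465,218)]
    for s in(1,-1): fit(px,L([(85,s*45,16),(85,-s*45,16),(-85,-s*45,16),(-85,s*45,16),(12.5,s*43,14),(12.5,-s*40,14)]),0)
E
```

```text
large [644.  -48.5] [648.8 -49.1]
low [ 448.3 -180.6] [ 459.5 -180.7]
tall [ 584.9 -231.9] [ 591.9 -232.1]
green [ 490.2 -295.6] [ 497.9 -294.1]
small [ 485.5 -418.8] [ 499.2 -416. ]
bottle [ 382.3 -296.1] [ 383.  -297.5]
thread [482.1 -42.6] [485.3 -42.4]
[479.8 333.6   7. ] 6.8461083335083615 [ 0.2 -0.4  0.4  0.2  0.1 -0.6  0.  -0.6 -1.6 -1.4  0.8  2.7]
[482.6 334.9   7. ] 6526.0966304520625 [ 32.3  35.9 -30.5 -35.9 -33.2 -37.3  30.3  31.8  29.8  33.1 -31.1 -33.6]
[571.4 127.2   1.1] 3060.510021302051 [-15.6  29.4  16.  -27.8  16.1 -31.8 -14.3  27.6 -14.4  26.   12.7 -26.5]
[569. 128.   1.] 3.447020259389446 [ 0.7 -0.1  0.4  1.  -0.1  0.5  0.1 -0.4  0.4 -1.5 -1.4  0.4]
```

```bash
cat > ov.py <<'E'
from h import *
T,S=load('top'),load('scene')
prof={'large':[(21,0),(29,37),(32,40),(32,58)],'low':[(29,0),(29,36),(28,52)],'tall':[(24,0),(22.5,85)],'small':[(15.5,0),(23.5,45),(26,48),(26,74)],'bottle':[(18,0),(18,56),(8,68),(10,75),(10,90)],'thread':[(22,0),(21,3),(14,72),(10,72),(10,100)]}
def draw(s,x0,y0,w,h,pos,k=4):
    im=cv2.resize(s['frame'][y0:y0+h,x0:x0+w,::-1],None,fx=k,fy=k,interpolation=cv2.INTER_CUBIC)
    a=np.linspace(0,2*np.pi,60)
    for n,(x,y) in pos.items():
        for r,z in prof[n]:
            p=(proj(s,np.c_[x+r*np.cos(a),y+r*np.sin(a),a*0+z])-[x0,y0]+.5)*k-.5
            cv2.polylines(im,[np.int32(p.round())],True,(255,255,0),1)
    return im
E
python3 - <<'E'
from ov import *
np.set_printoptions(precision=3,suppress=True)
pos={'large':(646,-49),'low':(451,-180.6),'tall':(587,-232),'small':(489,-418),'bottle':(382.5,-297),'thread':(483,-42.5)}
a=draw(T,240,145,200,140,pos,4);b=draw(S,70,130,200,120,pos,4)
im=np.vstack([a[:,:],b]);cv2.imwrite('pics/o1.png',a);cv2.imwrite('pics/o2.png',b)
L=np.float64
def fit(px,loc):
    u=nat(px,70,160)
    f=lambda a:(proj(T,np.c_[loc[:,:2]@np.array([[np.cos(a[2]),np.sin(a[2])],[-np.sin(a[2]),np.cos(a[2])]])+a[:2],loc[:,2]])-u).ravel()
    b=min((least_squares(f,[500,200,th]) for th in np.arange(0,6.28,.7)),key=lambda r:r.cost);print(b.x,b.cost);return b.x
sq=fit([(37,335),(158,481),(350,316),(227,174)],L([(65,80,16),(-65,80,16),(-65,-80,16),(65,-80,16)]))
lo=fit([(424,62),(359,173),(585,290),(648,174)],L([(85,-45,16),(85,45,16),(-85,45,16),(-85,-45,16)]))
for p,l in((sq,(0,-33.5)),(sq,(0,44)),(lo,(-35,0)),(lo,(47.5,0))):
    c,s=np.cos(p[2]),np.sin(p[2]);print(l,p[0]+c*l[0]-s*l[1],p[1]+s*l[0]+c*l[1])
E
```

```text
[478.87  334.017   0.691] 0.19934023163922
[569.799 128.744   1.046] 0.7710408903658831
(0, -33.5) 500.2244423965437 308.2056560838399
(0, 44) 450.82196475505754 367.91867981302704
(-35, 0) 552.2518600525992 98.4598871565938
(47.5, 0) 593.612177036408 169.84317777140683
```

View pics/o1.png

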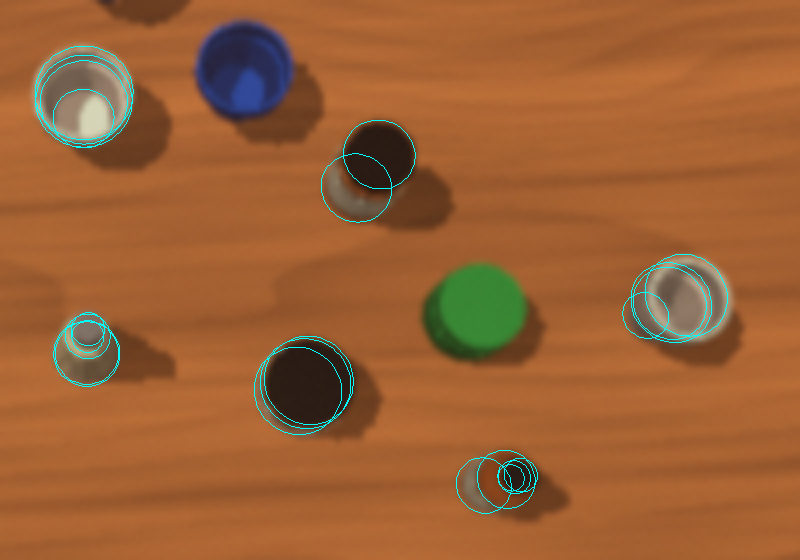

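View pics/o2.png

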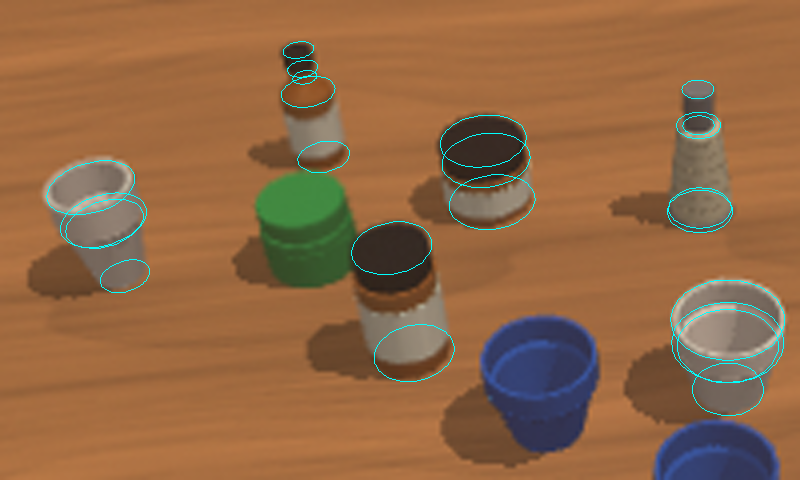

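```bash
cat > plan.py <<'E'
import sys,numpy as np
from scipy.spatial.transform import Rotation as R
from bench import get_obs
# usage: plan.py x y z [yawdeg|r] : twist per row from the present pose
x,y,z=map(float,sys.argv[1:4]); a=sys.argv[4] if len(sys.argv)>4 else 'r'
psi=np.arctan2(y,x) if a=='r' else np.radians(float(a))
o=get_obs();q=np.array(o['eef_rot']);p=np.array(o['tool_pos']);C=R.from_quat(np.r_[q[1:],q[0]])
c,s=np.cos(psi),np.sin(psi);D=R.from_matrix(np.array([[-s,c,0],[c,s,0],[0,0,-1]]).T.T)
d=C.inv().apply(np.array([x,y,z])-p);w=(C.inv()*D).as_rotvec(degrees=True)
N=max(1,int(np.ceil(max(np.linalg.norm(d)*1.05/36,np.linalg.norm(w)/6.5))))
M=sum(R.from_rotvec(w/N*k,degrees=True).as_matrix() for k in range(N))
print('t %.2f pos %s yaw %.1f open %.1f grip %.1f F %s'%(o['time'],p.round(1),np.degrees(np.arctan2(*C.as_matrix()[[1,0],1])),o['opening'],o['gripper_force'],np.round(o['wrist_force'],1)))
print('whole',d.round(1),w.round(1),'| rows',N,'travel',np.linalg.solve(M,d).round(1),'ang',(w/N).round(2))
E
python3 plan.py 483 -42.5 200
```

```text
t 0.10 pos [236.5 604.8 193.4] yaw 68.6 open 85.0 grip 0.0 F [-0.3 -0.7 -0.9]
whole [-465.3 -513.    -5.7] [-0.1  0.1 73.7] | rows 21 travel [-34.5  -7.8  -0.3] ang [-0.    0.    3.51]
```

Call:
{"name": "carry_out", "arguments": {"travel": [[-34.5,-7.8,-0.3],[-34.5,-7.8,-0.3],[-34.5,-7.8,-0.3],[-34.5,-7.8,-0.3],[-34.5,-7.8,-0.3],[-34.5,-7.8,-0.3],[-34.5,-7.8,-0.3],[-34.5,-7.8,-0.3],[-34.5,-7.8,-0.3],[-34.5,-7.8,-0.3],[-34.5,-7.8,-0.3],[-34.5,-7.8,-0.3]], "angular": [[0,0,3.51],[0,0,3.51],[0,0,3.51],[0,0,3.51],[0,0,3.51],[0,0,3.51],[0,0,3.51],[0,0,3.51],[0,0,3.51],[0,0,3.51],[0,0,3.51],[0,0,3.51]], "fingers": [0.2,0.2,0.2,0.2,0.2,0.2,0.2,0.2,0.2,0.2,0.2,0.2], "force": 40}}

```text
time: 1.1
tool_pos: [484.8, 270.4, 197.5]
eef_rot: [0.0, 0.527, 0.85, -0.0]
wrist_force: [1.2, 0.2, -0.2]
opening: 51.0
gripper_force: 0.0
```

Call:
{"name": "carry_out", "arguments": {"travel": [[-34.5,-7.8,-0.3],[-34.5,-7.8,-0.3],[-34.5,-7.8,-0.3],[-34.5,-7.8,-0.3],[-34.5,-7.8,-0.3],[-34.5,-7.8,-0.3],[-34.5,-7.8,-0.3],[-34.5,-7.8,-0.3],[-34.5,-7.8,-0.3],[0,0,0],[0,0,0],[0,0,0]], "angular": [[0,0,3.51],[0,0,3.51],[0,0,3.51],[0,0,3.51],[0,0,3.51],[0,0,3.51],[0,0,3.51],[0,0,3.51],[0,0,3.51],[0,0,0],[0,0,0],[0,0,0]], "fingers": [0.2,0.2,0.2,0.2,0.2,0.2,0.2,0.2,0.2,0.2,0.2,0.2]}}

```text
time: 2.1
tool_pos: [482.7, -41.5, 200.3]
eef_rot: [-0.0, 0.737, 0.675, 0.0]
wrist_force: [0.2, 1.0, 0.0]
opening: 51.2
gripper_force: 0.0
```

```bash
python3 plan.py 483 -42.5 68; python3 - <<'E'
from bench import *
import pickle,cv2
o=get_obs();s=snapshot('wrist');s['obs']=o;pickle.dump(s,open('w1.pkl','wb'))
print(s['mount'],s['camera_matrix'])
cv2.imwrite('pics/w1.png',s['frame'][:,:,::-1])
E
```

```text
t 2.10 pos [482.7 -41.5 200.3] yaw -5.0 open 51.2 grip 0.0 F [0.2 1.  0. ]
whole [ -1.1   0.4 132.3] [-0. -0. -0.] | rows 4 travel [-0.3  0.1 33.1] ang [-0.01 -0.01 -0.  ]
[[-5.30616662e-05 -9.60620888e-01 -2.77862387e-01  6.99053983e+01]
 [ 9.99999555e-01 -3.12812315e-04  8.90485411e-04  6.55598413e-01]
 [-9.42337663e-04 -2.77862216e-01  9.60620477e-01 -1.80004388e+02]
 [ 0.00000000e+00  0.00000000e+00  0.00000000e+00  1.00000000e+00]] [[266.04358487   0.         257.771917  ]
 [  0.         266.04358487 193.91865447]
 [  0.           0.           1.        ]]
```

View pics/w1.png

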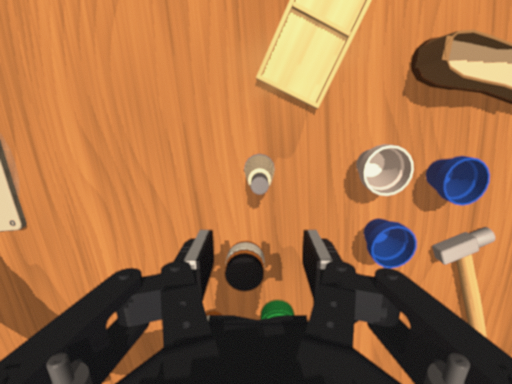

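Wrist view: thread tip at (260,184), large cup rim centre (387,169), low jar cap top (245,272). I'll cross-check these against my position estimates.

```bash
cat >> h.py <<'E'
from scipy.spatial.transform import Rotation as Rr
def wback(s,uv,z):
    o=s['obs'];q=o['eef_rot'];C=Rr.from_quat(np.r_[q[1:],q[0]]).as_matrix();M=np.float64(s['mount'])
    u=cv2.undistortPoints(np.float64(uv).reshape(-1,1,2),np.float64(s['camera_matrix']),np.float64(s['dist_coeffs']))[:,0]
    d=np.c_[u,np.ones(len(u))]@(C@M[:3,:3]).T;c=C@M[:3,3]+o['tool_pos']
    return (c+d*((z-c[2])/d[:,2])[:,None])[:,:2].round(1)
E
python3 -c "
from h import *
s=load('w1')
for n,u,z in [('thread',(260,184),100),('large',(387,169),58),('low',(245,272),52)]: print(n,wback(s,[u],z))"
```

```text
thread [[486.  -41.6]]
large [[644.8 -46.6]]
low [[ 453.4 -179. ]]
```

Call:
{"name": "carry_out", "arguments": {"travel": [[0,0.2,31],[0,0.3,31],[0,0.3,31],[0,0.3,30],[0,0,0],[0,0,0],[0,0,0],[0,0,0],[0,0,0],[0,0,0],[0,0,0],[0,0,0]], "angular": [[0,0,0],[0,0,0],[0,0,0],[0,0,0],[0,0,0],[0,0,0],[0,0,0],[0,0,0],[0,0,0],[0,0,0],[0,0,0],[0,0,0]], "fingers": [0.2,0.2,0.2,0.2,0.2,0.2,-1,-1,-1,-1,-1,-1]}}

```text
time: 3.15
tool_pos: [484.1, -42.2, 78.1]
eef_rot: [0.0, 0.738, 0.675, 0.0]
wrist_force: [0.3, 0.0, 0.5]
opening: -0.0
gripper_force: 0.0
```

Call:
{"name": "carry_out", "arguments": {"travel": [[0,0,0],[0,0,-15],[0,0,-30],[0,0,-30],[0,0,-30],[0,0,-15],[0,0,0]], "angular": [[0,0,0],[0,0,0],[0,0,0],[0,0,0],[0,0,0],[0,0,0],[0,0,0]], "fingers": [-1,-1,-1,-1,-1,-1,-1]}}

```text
time: 3.73
tool_pos: [486.2, -42.7, 200.8]
eef_rot: [0.002, 0.738, 0.675, 0.003]
wrist_force: [1.2, 0.6, -0.3]
opening: 0.3
gripper_force: 0.0
```

```bash
python3 plan.py 450.8 368 197
```

```text
t 3.73 pos [486.2 -42.7 200.8] yaw -5.1 open 0.3 grip 0.0 F [ 1.2  0.6 -0.3]
whole [405.9 -71.7   3.6] [  0.4   0.1 -44.3] | rows 13 travel [32.   5.9  0.3] ang [ 0.03  0.01 -3.41]
```

```bash
python3 - <<'E'
from bench import *
import pickle,cv2
o=get_obs();s=snapshot('wrist');s['obs']=o;pickle.dump(s,open('w2.pkl','wb'))
f=s['frame'][:,:,::-1]
cv2.imwrite('pics/w2.png',cv2.resize(f[100:340,140:440],None,fx=2.5,fy=2.5,interpolation=cv2.INTER_CUBIC))
E
```

```text
(no output)
```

View pics/w2.png

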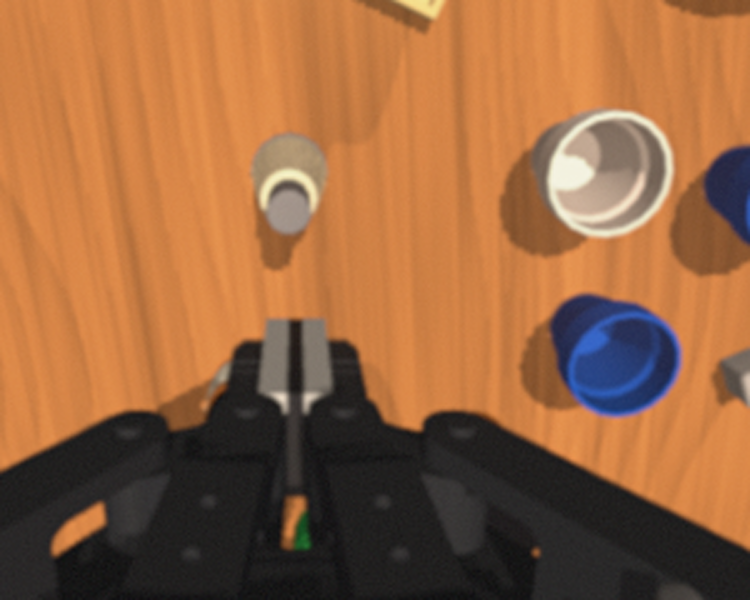

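The cone still stands with its tip at native (256,184), so the grip missed. The fingertips appear at row 228 rather than where the TCP projects (about 218, front edge about 203). I'll check the real tip position with the scene camera.

```bash
python3 - <<'E'
from bench import *
from h import *
o=get_obs();s=snapshot('scene');pickle.dump(s,open('scene2.pkl','wb'));t=snapshot('top');pickle.dump(t,open('top2.pkl','wb'))
print(wback(load('w2'),[(255.4,184.2)],100))
p=np.array(o['tool_pos']);ims=[]
for c in(s,t):
    z=[0,20,40,60]
    u=proj(c,[p+[0,0,k] for k in z]);v=proj(c,[[484,-42,100],[484,-42,0]]);print(u.round(1).tolist(),v.round(1).tolist())
    x0,y0=(u[0]-[50,60]).astype(int);x0=max(x0,0);y0=max(y0,0)
    k=4;f=cv2.resize(c['frame'][y0:y0+140,x0:x0+100,::-1],None,fx=k,fy=k,interpolation=cv2.INTER_CUBIC)
    for q,col in [(a,(0,255,0)) for a in u]+[(a,(255,255,0)) for a in v]: cv2.circle(f,tuple(int(i) for i in (q-[x0,y0]+.5)*k),3,col,-1)
    ims.append(f)
h=min(i.shape[0] for i in ims);cv2.imwrite('pics/st.png',np.hstack([i[:h] for i in ims]))
E
```

```text
[[485.3 -42.8]]
[[243.5, 117.4], [243.4, 109.7], [243.3, 101.8], [243.1, 93.5]] [[244.2, 152.1], [244.8, 182.5]]
[[261.8, 218.5], [261.9, 216.8], [262.0, 215.0], [262.1, 213.1]] [[261.3, 226.4], [261.0, 232.5]]
```

View pics/st.png

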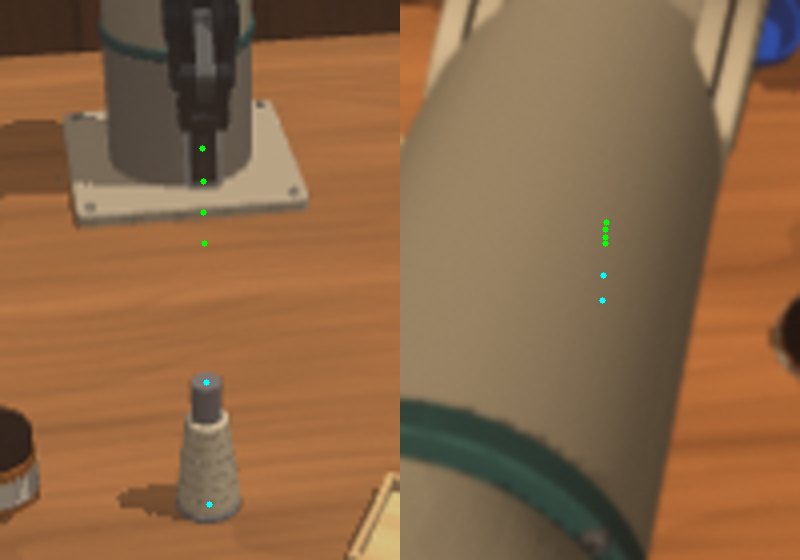

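The scene crop shows the shut fingertips at about the +40 mm marker (tip at (204,185), marker at (203,181)). So the real tips sit about 38–40 mm behind the reported TCP along the tool's z, while x and y agree. I'll pin the offset down with a gentle bench touch at a free spot.

Call:
{"name": "carry_out", "arguments": {"travel": [[30,0,10],[32,0,30],[0,0,40],[0,0,40],[0,0,40],[0,0,40],[0,0,20],[0,0,0],[0,0,0]], "angular": [[0,0,0],[0,0,0],[0,0,0],[0,0,0],[0,0,0],[0,0,0],[0,0,0],[0,0,0],[0,0,0]], "fingers": [-1,-1,-1,-1,-1,-1,-1,-1,-1]}}

```text
time: 4.63
tool_pos: [487.1, 17.4, -22.6]
eef_rot: [-0.002, 0.738, 0.675, -0.002]
wrist_force: [0.4, -0.1, 0.8]
opening: -0.0
gripper_force: 0.0
```

Call:
{"name": "carry_out", "arguments": {"travel": [[0,0,3],[0,0,3],[0,0,3],[0,0,2],[0,0,0]], "angular": [[0,0,0],[0,0,0],[0,0,0],[0,0,0],[0,0,0]], "fingers": [-1,-1,-1,-1,-1]}}

```text
time: 5.05
tool_pos: [489.5, 18.1, -31.6]
eef_rot: [0.0, 0.738, 0.675, 0.0]
wrist_force: [-1.2, 0.5, 0.7]
opening: -0.4
gripper_force: 0.0
```

Call:
{"name": "carry_out", "arguments": {"travel": [[0,0,2],[0,0,1.5],[0,0,0]], "angular": [[0,0,0],[0,0,0],[0,0,0]], "fingers": [-1,-1,-1]}}

```text
time: 5.3
tool_pos: [489.1, 17.9, -35.6]
eef_rot: [-0.0, 0.738, 0.675, -0.0]
wrist_force: [0.4, 0.2, -0.9]
opening: 0.3
gripper_force: 0.0
```

Call:
{"name": "carry_out", "arguments": {"travel": [[0,0,2],[0,0,0]], "angular": [[0,0,0],[0,0,0]], "fingers": [-1,-1]}}

```text
time: 5.47
tool_pos: [489.3, 17.9, -37.0]
eef_rot: [0.0, 0.738, 0.675, 0.0]
wrist_force: [-1.0, 0.6, 7.0]
opening: 0.1
gripper_force: 3.7
```

Contact came at tool z = -37, so the true tip height is tool_z + 37. Now grip the cone with that correction.

Call:
{"name": "carry_out", "arguments": {"travel": [[0,0,-20],[0,0,-38],[0,0,-38],[0,0,-38],[0,0,-16],[0,0,0]], "angular": [[0,0,0],[0,0,0],[0,0,0],[0,0,0],[0,0,0],[0,0,0]], "fingers": [-1,-1,0.2,0.2,0.2,0.2]}}

```text
time: 5.97
tool_pos: [492.0, 18.0, 116.1]
eef_rot: [0.002, 0.738, 0.675, 0.003]
wrist_force: [0.7, 0.1, -0.2]
opening: 48.5
gripper_force: 0.0
```

```bash
python3 plan.py 484.5 -42.5 113
```

```text
t 5.97 pos [492.   18.  116.1] yaw -5.1 open 48.5 grip 0.0 F [ 0.7  0.1 -0.2]
whole [-60.9  -2.2   3. ] [ 0.4 -0.1 -0. ] | rows 2 travel [-30.5  -1.1   1.5] ang [ 0.22 -0.05 -0.02]
```

Call:
{"name": "carry_out", "arguments": {"travel": [[-20,0,0],[-30,0,0],[-11,0,0],[0,0,0],[0,0,0]], "angular": [[0,0,0],[0,0,0],[0,0,0],[0,0,0],[0,0,0]], "fingers": [0.2,0.2,0.2,0.2,0.2]}}

```text
time: 6.38
tool_pos: [483.1, -43.0, 111.7]
eef_rot: [-0.001, 0.738, 0.674, -0.0]
wrist_force: [0.0, 0.1, -0.3]
opening: 51.3
gripper_force: 0.0
```

```bash
python3 plan.py 484.5 -42.5 40
```

```text
t 6.38 pos [483.1 -43.  111.7] yaw -5.2 open 51.3 grip 0.0 F [ 0.   0.1 -0.3]
whole [ 0.6  1.5 71.7] [-0.1 -0.  -0.2] | rows 3 travel [ 0.2  0.5 23.9] ang [-0.03 -0.01 -0.05]
```

Call:
{"name": "carry_out", "arguments": {"travel": [[0,0.5,24],[0,0.5,24],[0,0.5,24],[0,0,0],[0,0,0],[0,0,0],[0,0,0],[0,0,0],[0,0,0],[0,0,0]], "angular": [[0,0,0],[0,0,0],[0,0,0],[0,0,0],[0,0,0],[0,0,0],[0,0,0],[0,0,0],[0,0,0],[0,0,0]], "fingers": [0.2,0.2,0.2,0.2,-1,-1,-1,-1,-1,-1]}}

```text
time: 7.22
tool_pos: [485.9, -42.9, 41.4]
eef_rot: [0.001, 0.738, 0.675, 0.001]
wrist_force: [-0.9, 1.2, 4.8]
opening: 18.6
gripper_force: 39.4
```

Call:
{"name": "carry_out", "arguments": {"travel": [[0,0,0],[0,0,-15],[0,0,-30],[0,0,-30],[0,0,-30],[0,0,-15],[0,0,0],[0,0,0]], "angular": [[0,0,0],[0,0,0],[0,0,0],[0,0,0],[0,0,0],[0,0,0],[0,0,0],[0,0,0]], "fingers": [-1,-1,-1,-1,-1,-1,-1,-1]}}

```text
time: 7.88
tool_pos: [485.6, -42.8, 161.0]
eef_rot: [0.0, 0.738, 0.675, 0.001]
wrist_force: [-0.3, 0.2, -0.6]
opening: 18.5
gripper_force: 39.4
```

```bash
python3 plan.py 450.8 368 160
```

```text
t 7.88 pos [485.6 -42.8 161. ] yaw -5.0 open 18.5 grip 39.4 F [-0.3  0.2 -0.6]
whole [406.1 -70.8   1.1] [  0.1   0.  -44.3] | rows 13 travel [32.   6.   0.1] ang [ 0.01  0.   -3.41]
```

Call:
{"name": "carry_out", "arguments": {"travel": [[32,6,0],[32,6,0],[32,6,0],[32,6,0],[32,6,0],[32,6,0],[32,6,0],[32,6,0],[32,6,0],[32,6,0],[32,6,0],[32,6,0]], "angular": [[0,0,-3.41],[0,0,-3.41],[0,0,-3.41],[0,0,-3.41],[0,0,-3.41],[0,0,-3.41],[0,0,-3.41],[0,0,-3.41],[0,0,-3.41],[0,0,-3.41],[0,0,-3.41],[0,0,-3.41]], "fingers": [-1,-1,-1,-1,-1,-1,-1,-1,-1,-1,-1,-1]}}

```text
time: 8.88
tool_pos: [463.3, 339.8, 158.4]
eef_rot: [-0.001, 0.454, 0.891, -0.001]
wrist_force: [0.7, -0.4, -0.9]
opening: 18.4
gripper_force: 39.4
```

Call:
{"name": "carry_out", "arguments": {"travel": [[32,6,0],[0,0,0],[0,0,0],[0,0,0]], "angular": [[0,0,-3.41],[0,0,0],[0,0,0],[0,0,0]], "fingers": [-1,-1,-1,-1]}}

```text
time: 9.22
tool_pos: [450.3, 367.0, 158.9]
eef_rot: [-0.0, 0.429, 0.903, -0.002]
wrist_force: [-0.5, -1.1, -0.4]
opening: 18.5
gripper_force: 39.4
```

```bash
python3 plan.py 450.8 368 49
```

```text
t 9.22 pos [450.3 367.  158.9] yaw 39.2 open 18.5 grip 39.4 F [-0.5 -1.1 -0.4]
whole [  0.5   1.4 109.9] [-0.2  0.   0. ] | rows 4 travel [ 0.1  0.3 27.5] ang [-0.05  0.01  0.  ]
```

Call:
{"name": "carry_out", "arguments": {"travel": [[0,0.4,28],[0,0.4,28],[0,0.4,26],[0,0,18],[0,0,8],[0,0,3],[0,0,0],[0,0,0]], "angular": [[0,0,0],[0,0,0],[0,0,0],[0,0,0],[0,0,0],[0,0,0],[0,0,0],[0,0,0]], "fingers": [-1,-1,-1,-1,-1,-1,-1,-1]}}

```text
time: 9.88
tool_pos: [452.9, 369.0, 50.3]
eef_rot: [0.0, 0.429, 0.903, 0.001]
wrist_force: [0.9, 0.8, -0.2]
opening: 18.4
gripper_force: 39.4
```

Call:
{"name": "carry_out", "arguments": {"travel": [[0,0,2],[0,0,1],[0,0,0]], "angular": [[0,0,0],[0,0,0],[0,0,0]], "fingers": [-1,-1,-1]}}

```text
time: 10.13
tool_pos: [452.1, 369.4, 47.1]
eef_rot: [0.0, 0.428, 0.904, 0.001]
wrist_force: [-0.0, 0.9, -1.6]
opening: 18.7
gripper_force: 39.4
```

Call:
{"name": "carry_out", "arguments": {"travel": [[0,0,1.5],[0,0,0]], "angular": [[0,0,0],[0,0,0]], "fingers": [-1,-1]}}

```text
time: 10.3
tool_pos: [452.2, 369.5, 46.4]
eef_rot: [0.0, 0.428, 0.904, 0.001]
wrist_force: [-1.8, -0.6, 7.4]
opening: 18.4
gripper_force: 40.2
```

Call:
{"name": "carry_out", "arguments": {"travel": [[0,0,0],[0,0,0],[0,0,0],[0,0,-15],[0,0,-38],[0,0,-38],[0,0,-25],[0,0,0],[0,0,0]], "angular": [[0,0,0],[0,0,0],[0,0,0],[0,0,0],[0,0,0],[0,0,0],[0,0,0],[0,0,0],[0,0,0]], "fingers": [0,0,0,0,0,0,0,0,0]}}

```text
time: 11.05
tool_pos: [452.6, 369.9, 162.5]
eef_rot: [0.001, 0.428, 0.904, 0.002]
wrist_force: [-0.4, -0.5, -1.7]
opening: 42.8
gripper_force: 0.0
```

```bash
python3 plan.py 645.5 -48 140 45
```

```text
t 11.05 pos [452.6 369.9 162.5] yaw 39.3 open 42.8 grip 0.0 F [-0.4 -0.5 -1.7]
whole [-445.6 -115.2   21.9] [ 0.2 -0.  -5.7] | rows 14 travel [-31.4  -9.7   1.6] ang [ 0.01 -0.   -0.41]
```

Call:
{"name": "carry_out", "arguments": {"travel": [[-31.4,-9.7,1.6],[-31.4,-9.7,1.6],[-31.4,-9.7,1.6],[-31.4,-9.7,1.6],[-31.4,-9.7,1.6],[-31.4,-9.7,1.6],[-31.4,-9.7,1.6],[-31.4,-9.7,1.6],[-31.4,-9.7,1.6],[-31.4,-9.7,1.6],[-31.4,-9.7,1.6],[-31.4,-9.7,1.6]], "angular": [[0,0,-0.4],[0,0,-0.4],[0,0,-0.4],[0,0,-0.4],[0,0,-0.4],[0,0,-0.4],[0,0,-0.4],[0,0,-0.4],[0,0,-0.4],[0,0,-0.4],[0,0,-0.4],[0,0,-0.4]], "fingers": [1,1,1,1,1,1,1,1,1,1,1,1]}}

```text
time: 12.05
tool_pos: [613.1, 8.3, 139.7]
eef_rot: [-0.002, 0.39, 0.921, -0.001]
wrist_force: [0.7, 0.2, -0.3]
opening: 85.1
gripper_force: 0.0
```

Call:
{"name": "carry_out", "arguments": {"travel": [[-31.4,-9.7,1.6],[-31.4,-9.7,1.6],[0,0,0],[0,0,0],[0,0,0]], "angular": [[0,0,-0.4],[0,0,-0.4],[0,0,0],[0,0,0],[0,0,0]], "fingers": [1,1,1,1,1]}}

```text
time: 12.47
tool_pos: [642.6, -48.0, 136.7]
eef_rot: [-0.002, 0.384, 0.923, -0.0]
wrist_force: [-0.4, 0.5, -0.1]
opening: 85.7
gripper_force: 0.0
```

```bash
python3 plan.py 645.5 -48 -17 45;
```

```text
t 12.47 pos [642.6 -48.  136.7] yaw 44.8 open 85.7 grip 0.0 F [-0.4  0.5 -0.1]
whole [ -2.5   2.4 153.7] [-0.1 -0.2 -0.2] | rows 5 travel [-0.5  0.5 30.7] ang [-0.02 -0.04 -0.03]
```

Call:
{"name": "carry_out", "arguments": {"travel": [[-0.5,0.5,35],[-0.5,0.5,35],[-0.5,0.5,35],[-0.5,0.5,30],[-0.5,0.5,15],[0,0,0],[0,0,0],[0,0,0],[0,0,0],[0,0,0],[0,0,0],[0,0,0]], "angular": [[0,0,0],[0,0,0],[0,0,0],[0,0,0],[0,0,0],[0,0,0],[0,0,0],[0,0,0],[0,0,0],[0,0,0],[0,0,0],[0,0,0]], "fingers": [1,1,1,1,1,1,1,-1,-1,-1,-1,-1], "force": 25}}

```text
time: 13.47
tool_pos: [649.4, -48.7, -8.8]
eef_rot: [0.002, 0.384, 0.923, 0.001]
wrist_force: [-1.1, 1.0, 7.1]
opening: 63.1
gripper_force: 27.6
```

Call:
{"name": "carry_out", "arguments": {"travel": [[0,0,0],[0,0,-15],[0,0,-30],[0,0,-35],[0,0,-35],[0,0,-15],[0,0,0],[0,0,0]], "angular": [[0,0,0],[0,0,0],[0,0,0],[0,0,0],[0,0,0],[0,0,0],[0,0,0],[0,0,0]], "fingers": [-1,-1,-1,-1,-1,-1,-1,-1]}}

```text
time: 14.13
tool_pos: [648.3, -48.8, 120.4]
eef_rot: [0.001, 0.384, 0.923, 0.001]
wrist_force: [0.0, -0.0, -0.7]
opening: 62.9
gripper_force: 28.0
```

```bash
python3 plan.py 500.2 308.2 117
```

```text
t 14.13 pos [648.3 -48.8 120.4] yaw 44.9 open 62.9 grip 28.0 F [ 0.  -0.  -0.7]
whole [357.6 146.7   3. ] [ 0.1  0.1 13.2] | rows 12 travel [31.   9.   0.3] ang [0.01 0.01 1.1 ]
```

Call:
{"name": "carry_out", "arguments": {"travel": [[31,9,0],[31,9,0],[31,9,0],[31,9,0],[31,9,0],[31,9,0],[31,9,0],[31,9,0],[31,9,0],[31,9,0],[31,9,0],[31,9,0]], "angular": [[0,0,1.1],[0,0,1.1],[0,0,1.1],[0,0,1.1],[0,0,1.1],[0,0,1.1],[0,0,1.1],[0,0,1.1],[0,0,1.1],[0,0,1.1],[0,0,1.1],[0,0,1.1]], "fingers": [-1,-1,-1,-1,-1,-1,-1,-1,-1,-1,-1,-1]}}

```text
time: 15.13
tool_pos: [496.8, 308.8, 117.1]
eef_rot: [-0.001, 0.488, 0.873, -0.001]
wrist_force: [1.5, 0.4, -1.1]
opening: 63.0
gripper_force: 28.0
```

Call:
{"name": "carry_out", "arguments": {"travel": [[0,0,0],[0,0,0],[0,0,0]], "angular": [[0,0,0],[0,0,0],[0,0,0]], "fingers": [-1,-1,-1]}}

```text
time: 15.38
tool_pos: [498.1, 307.0, 117.5]
eef_rot: [-0.0, 0.487, 0.873, -0.001]
wrist_force: [-0.1, -0.1, -0.5]
opening: 63.4
gripper_force: 28.0
```

```bash
python3 plan.py 500.2 308.2 -1
```

```text
t 15.38 pos [498.1 307.  117.5] yaw 31.7 open 63.4 grip 28.0 F [-0.1 -0.1 -0.5]
whole [1.000e-01 2.700e+00 1.184e+02] [-0.1  0.1  0. ] | rows 4 travel [ 0.   0.7 29.6] ang [-0.04  0.01  0.01]
```

Call:
{"name": "carry_out", "arguments": {"travel": [[0,0.3,30],[0,0.3,30],[0,0.2,28],[0,0,18],[0,0,8],[0,0,3],[0,0,0],[0,0,0]], "angular": [[0,0,0],[0,0,0],[0,0,0],[0,0,0],[0,0,0],[0,0,0],[0,0,0],[0,0,0]], "fingers": [-1,-1,-1,-1,-1,-1,-1,-1]}}

```text
time: 16.05
tool_pos: [500.6, 308.2, 2.6]
eef_rot: [0.001, 0.488, 0.873, 0.001]
wrist_force: [0.2, 0.1, 0.5]
opening: 62.9
gripper_force: 27.9
```

Call:
{"name": "carry_out", "arguments": {"travel": [[0,0,2],[0,0,1.5],[0,0,0]], "angular": [[0,0,0],[0,0,0],[0,0,0]], "fingers": [-1,-1,-1]}}

```text
time: 16.3
tool_pos: [499.8, 308.8, -1.3]
eef_rot: [0.0, 0.487, 0.873, 0.0]
wrist_force: [-0.3, -0.5, -1.4]
opening: 63.1
gripper_force: 27.9
```

Call:
{"name": "carry_out", "arguments": {"travel": [[0,0,1.5],[0,0,1],[0,0,0]], "angular": [[0,0,0],[0,0,0],[0,0,0]], "fingers": [-1,-1,-1]}}

```text
time: 16.55
tool_pos: [499.7, 308.8, -3.8]
eef_rot: [0.0, 0.487, 0.873, 0.0]
wrist_force: [-0.8, 0.4, 4.2]
opening: 63.1
gripper_force: 28.3
```

Call:
{"name": "carry_out", "arguments": {"travel": [[0,0,1.5],[0,0,0]], "angular": [[0,0,0],[0,0,0]], "fingers": [-1,-1]}}

```text
time: 16.72
tool_pos: [499.7, 308.9, -3.9]
eef_rot: [-0.0, 0.487, 0.873, 0.001]
wrist_force: [-4.2, -1.8, 16.5]
opening: 63.4
gripper_force: 29.2
```

Call:
{"name": "carry_out", "arguments": {"travel": [[0,0,0],[0,0,0],[0,0,0],[0,0,-15],[0,0,-35],[0,0,-35],[0,0,-35],[0,0,-20],[0,0,0],[0,0,0]], "angular": [[0,0,0],[0,0,0],[0,0,0],[0,0,0],[0,0,0],[0,0,0],[0,0,0],[0,0,0],[0,0,0],[0,0,0]], "fingers": [1,1,1,1,1,1,1,1,1,1]}}

```text
time: 17.55
tool_pos: [500.1, 308.9, 135.0]
eef_rot: [0.0, 0.487, 0.873, 0.001]
wrist_force: [0.4, -0.6, -1.4]
opening: 85.4
gripper_force: 0.0
```

```bash
python3 - <<'E'
from bench import *
import pickle
o=get_obs();s=snapshot('wrist');s['obs']=o;pickle.dump(s,open('w3.pkl','wb'))
E
python3 plan.py 490 -418 150
```

```text
t 17.60 pos [499.1 308.4 133.7] yaw 31.7 open 85.3 grip 0.0 F [-0.3  0.1 -0.8]
whole [-613.5 -389.1  -16.2] [-0.   0.  72.1] | rows 22 travel [-35.3   1.3  -0.7] ang [-0.    0.    3.28]
```

Call:
{"name": "carry_out", "arguments": {"travel": [[-35.3,1.3,-0.7],[-35.3,1.3,-0.7],[-35.3,1.3,-0.7],[-35.3,1.3,-0.7],[-35.3,1.3,-0.7],[-35.3,1.3,-0.7],[-35.3,1.3,-0.7],[-35.3,1.3,-0.7],[-35.3,1.3,-0.7],[-35.3,1.3,-0.7],[-35.3,1.3,-0.7]], "angular": [[0,0,3.28],[0,0,3.28],[0,0,3.28],[0,0,3.28],[0,0,3.28],[0,0,3.28],[0,0,3.28],[0,0,3.28],[0,0,3.28],[0,0,3.28],[0,0,3.28]], "fingers": [1,1,1,1,1,1,1,1,1,1,1]}}

```text
time: 18.52
tool_pos: [612.6, -57.9, 139.5]
eef_rot: [-0.001, 0.735, 0.678, -0.001]
wrist_force: [-0.3, 0.8, -0.4]
opening: 85.4
gripper_force: 0.0
```

Call:
{"name": "carry_out", "arguments": {"travel": [[-35.3,1.3,-0.7],[-35.3,1.3,-0.7],[-35.3,1.3,-0.7],[-35.3,1.3,-0.7],[-35.3,1.3,-0.7],[-35.3,1.3,-0.7],[-35.3,1.3,-0.7],[-35.3,1.3,-0.7],[-35.3,1.3,-0.7],[-35.3,1.3,-0.7],[-35.3,1.3,-0.7]], "angular": [[0,0,3.28],[0,0,3.28],[0,0,3.28],[0,0,3.28],[0,0,3.28],[0,0,3.28],[0,0,3.28],[0,0,3.28],[0,0,3.28],[0,0,3.28],[0,0,3.28]], "fingers": [1,1,1,1,1,1,1,1,1,1,1]}}

```text
time: 19.43
tool_pos: [489.3, -419.0, 147.0]
eef_rot: [-0.002, 0.909, 0.417, -0.001]
wrist_force: [1.1, -0.2, -0.0]
opening: 85.1
gripper_force: 0.0
```

Call:
{"name": "carry_out", "arguments": {"travel": [[0,0,0],[0,0,0],[0,0,0],[0,0,0]], "angular": [[0,0,0],[0,0,0],[0,0,0],[0,0,0]], "fingers": [1,1,1,1]}}

```text
time: 19.77
tool_pos: [491.9, -416.2, 148.0]
eef_rot: [-0.001, 0.908, 0.42, 0.0]
wrist_force: [-0.1, 0.4, -0.4]
opening: 85.5
gripper_force: 0.0
```

```bash
python3 plan.py 490 -418 100; python3 - <<'E'
from bench import *
import pickle,cv2,numpy as np
o=get_obs();s=snapshot('wrist');s['obs']=o;pickle.dump(s,open('w4.pkl','wb'))
a=pickle.load(open('w3.pkl','rb'))['frame']
c=[cv2.resize(f[60:260,160:360,::-1],None,fx=2,fy=2,interpolation=cv2.INTER_CUBIC) for f in(a,s['frame'])]
cv2.imwrite('pics/w34.png',np.hstack(c))
E
```

```text
t 19.77 pos [ 491.9 -416.2  148. ] yaw -40.4 open 85.5 grip 0.0 F [-0.1  0.4 -0.4]
whole [-2.6 -0.1 48. ] [-0.1 -0.1  0.1] | rows 2 travel [-1.3 -0.1 24. ] ang [-0.07 -0.03  0.06]
```

View pics/w34.png

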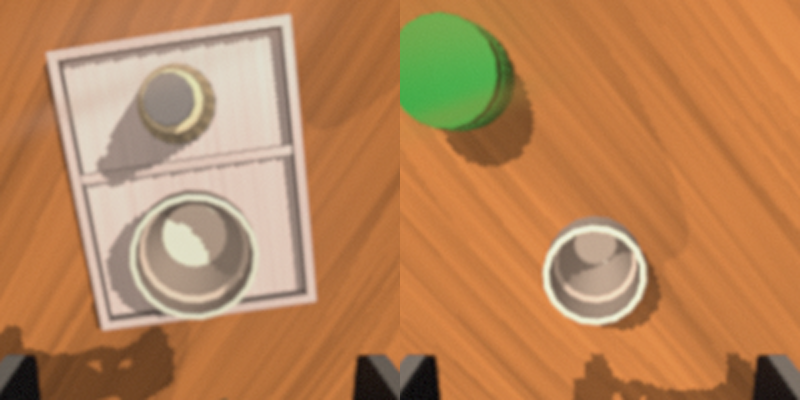

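Left panel: the cone stands in the narrower bay, and the large cup stands in the wider bay with rim centre (194,255). Right panel: small cup rim centre (195,275), between the fingers.

```bash
python3 -c "
from h import *
a,b=load('w3'),load('w4');n=lambda u:nat([u],160,60,2)
print('large',wback(a,n((194,255)),63),'small',wback(b,n((195,275)),74),'thread',wback(a,n((167,99)),105))
c=np.vstack([wback(a,n(u),16) for u in [(48,52),(291,15),(316,300),(102,328)]]);print(c,c.mean(0))
print(a['obs']['tool_pos'],b['obs']['tool_pos'])"
```

```text
large [[497.9 311.6]] small [[ 488.1 -421.2]] thread [[451.5 367.6]]
[[380.1 355.2]
 [479.5 437.8]
 [580.9 315.6]
 [480.8 232.9]] [480.325 335.375]
[500.10893788 308.91993472 135.0026697 ] [ 491.87499877 -416.2013145   148.00377941]
```

Call:
{"name": "carry_out", "arguments": {"travel": [[-2,0,30],[-2,0,30],[-2,0,30],[0,0,26],[0,0,13],[0,0,0],[0,0,0],[0,0,0]], "angular": [[0,0,0],[0,0,0],[0,0,0],[0,0,0],[0,0,0],[0,0,0],[0,0,0],[0,0,0]], "fingers": [1,1,1,1,1,1,1,1]}}

```text
time: 20.48
tool_pos: [488.3, -423.7, 22.1]
eef_rot: [0.001, 0.908, 0.419, 0.0]
wrist_force: [0.0, -0.1, -0.1]
opening: 85.3
gripper_force: 0.0
```

```bash
python3 plan.py 488 -421 16
```

```text
t 20.48 pos [ 488.3 -423.7   22.1] yaw -40.5 open 85.3 grip 0.0 F [ 0.  -0.1 -0.1]
whole [ 1.8 -2.   6.1] [0.2 0.  0.3] | rows 1 travel [ 1.8 -2.   6.1] ang [0.16 0.01 0.33]
```

Call:
{"name": "carry_out", "arguments": {"travel": [[1,-1,5],[0,0,1],[0,0,0],[0,0,0],[0,0,0],[0,0,0],[0,0,0],[0,0,0],[0,0,0]], "angular": [[0,0,0],[0,0,0],[0,0,0],[0,0,0],[0,0,0],[0,0,0],[0,0,0],[0,0,0],[0,0,0]], "fingers": [1,1,1,-1,-1,-1,-1,-1,-1]}}

```text
time: 21.23
tool_pos: [487.0, -421.7, 14.9]
eef_rot: [0.0, 0.908, 0.419, 0.0]
wrist_force: [-1.1, 0.8, 3.9]
opening: 50.1
gripper_force: 26.0
```

Call:
{"name": "carry_out", "arguments": {"travel": [[0,0,0],[0,0,-15],[0,0,-30],[0,0,-35],[0,0,-35],[0,0,-15],[0,0,0],[0,0,0]], "angular": [[0,0,0],[0,0,0],[0,0,0],[0,0,0],[0,0,0],[0,0,0],[0,0,0],[0,0,0]], "fingers": [-1,-1,-1,-1,-1,-1,-1,-1]}}

```text
time: 21.9
tool_pos: [487.4, -421.5, 144.8]
eef_rot: [0.0, 0.908, 0.419, 0.0]
wrist_force: [-0.1, 0.9, -0.4]
opening: 50.1
gripper_force: 26.4
```

```bash
python3 plan.py 498 311.5 147; python3 - <<'E'
from bench import *
import pickle,cv2
o=get_obs();s=snapshot('wrist');s['obs']=o;pickle.dump(s,open('w5.pkl','wb'))
E
```

```text
t 21.90 pos [ 487.4 -421.5  144.8] yaw -40.5 open 50.1 grip 26.4 F [-0.1  0.9 -0.4]
whole [ 564.4 -467.9   -2.5] [  0.1   0.  -72.5] | rows 22 travel [35.5 -3.1 -0.1] ang [ 0.   0.  -3.3]
```

Call:
{"name": "carry_out", "arguments": {"travel": [[35.5,-3.1,0],[35.5,-3.1,0],[35.5,-3.1,0],[35.5,-3.1,0],[35.5,-3.1,0],[35.5,-3.1,0],[35.5,-3.1,0],[35.5,-3.1,0],[35.5,-3.1,0],[35.5,-3.1,0],[35.5,-3.1,0]], "angular": [[0,0,-3.3],[0,0,-3.3],[0,0,-3.3],[0,0,-3.3],[0,0,-3.3],[0,0,-3.3],[0,0,-3.3],[0,0,-3.3],[0,0,-3.3],[0,0,-3.3],[0,0,-3.3]], "fingers": [-1,-1,-1,-1,-1,-1,-1,-1,-1,-1,-1]}}

```text
time: 22.87
tool_pos: [611.6, -54.8, 142.2]
eef_rot: [-0.001, 0.731, 0.682, -0.001]
wrist_force: [0.3, -0.0, -0.4]
opening: 50.3
gripper_force: 26.4
```

Call:
{"name": "carry_out", "arguments": {"travel": [[35.5,-3.1,0],[35.5,-3.1,0],[35.5,-3.1,0],[35.5,-3.1,0],[35.5,-3.1,0],[35.5,-3.1,0],[35.5,-3.1,0],[35.5,-3.1,0],[35.5,-3.1,0],[35.5,-3.1,0],[35.5,-3.1,0]], "angular": [[0,0,-3.3],[0,0,-3.3],[0,0,-3.3],[0,0,-3.3],[0,0,-3.3],[0,0,-3.3],[0,0,-3.3],[0,0,-3.3],[0,0,-3.3],[0,0,-3.3],[0,0,-3.3]], "fingers": [-1,-1,-1,-1,-1,-1,-1,-1,-1,-1,-1]}}

```text
time: 23.78
tool_pos: [495.9, 312.3, 142.3]
eef_rot: [-0.001, 0.483, 0.876, -0.001]
wrist_force: [1.1, 0.1, -0.1]
opening: 50.4
gripper_force: 26.4
```

Call:
{"name": "carry_out", "arguments": {"travel": [[0,0,0],[0,0,0],[0,0,0],[0,0,0]], "angular": [[0,0,0],[0,0,0],[0,0,0],[0,0,0]], "fingers": [-1,-1,-1,-1]}}

```text
time: 24.12
tool_pos: [498.4, 309.1, 143.6]
eef_rot: [0.0, 0.485, 0.874, -0.001]
wrist_force: [0.6, -0.3, -1.5]
opening: 50.2
gripper_force: 26.4
```

```bash
python3 plan.py 498 311.5 90
```

```text
t 24.12 pos [498.4 309.1 143.6] yaw 31.9 open 50.2 grip 26.4 F [ 0.6 -0.3 -1.5]
whole [ 2.3  1.  53.6] [-0.1  0.1 -0.1] | rows 2 travel [ 1.2  0.5 26.8] ang [-0.05  0.04 -0.04]
```

Call:
{"name": "carry_out", "arguments": {"travel": [[1,0.5,25],[1,0,20],[0,0,10],[0,0,0],[0,0,0],[0,0,0]], "angular": [[0,0,0],[0,0,0],[0,0,0],[0,0,0],[0,0,0],[0,0,0]], "fingers": [-1,-1,-1,-1,-1,-1]}}

```text
time: 24.62
tool_pos: [498.5, 312.7, 90.4]
eef_rot: [0.001, 0.485, 0.875, 0.001]
wrist_force: [0.8, 0.1, 0.3]
opening: 49.9
gripper_force: 26.4
```

```bash
python3 plan.py 498 311.5 26;python3 plan.py 498 311.5 26
```

```text
t 24.62 pos [498.5 312.7  90.4] yaw 32.0 open 49.9 grip 26.4 F [0.8 0.1 0.3]
whole [-0.7 -1.2 64.4] [0.1 0.  0. ] | rows 2 travel [-0.4 -0.6 32.2] ang [0.04 0.01 0.  ]
t 24.62 pos [498.5 312.7  90.4] yaw 32.0 open 49.9 grip 26.4 F [0.8 0.1 0.3]
whole [-0.7 -1.2 64.4] [0.1 0.  0. ] | rows 2 travel [-0.4 -0.6 32.2] ang [0.04 0.01 0.  ]
```

Call:
{"name": "carry_out", "arguments": {"travel": [[-0.3,-0.6,15],[-0.3,-0.3,15],[0,0,12],[0,0,8],[0,0,5],[0,0,3],[0,0,0],[0,0,0]], "angular": [[0,0,0],[0,0,0],[0,0,0],[0,0,0],[0,0,0],[0,0,0],[0,0,0],[0,0,0]], "fingers": [-1,-1,-1,-1,-1,-1,-1,-1]}}

```text
time: 25.28
tool_pos: [497.3, 312.2, 31.9]
eef_rot: [0.0, 0.484, 0.875, 0.0]
wrist_force: [0.5, 0.4, -0.3]
opening: 50.7
gripper_force: 26.4
```

Call:
{"name": "carry_out", "arguments": {"travel": [[0,0,2],[0,0,2],[0,0,0]], "angular": [[0,0,0],[0,0,0],[0,0,0]], "fingers": [-1,-1,-1]}}

```text
time: 25.53
tool_pos: [497.0, 312.0, 27.5]
eef_rot: [0.0, 0.484, 0.875, 0.0]
wrist_force: [0.2, -0.1, -0.6]
opening: 50.5
gripper_force: 26.4
```

Call:
{"name": "carry_out", "arguments": {"travel": [[0,0,1.5],[0,0,1],[0,0,0]], "angular": [[0,0,0],[0,0,0],[0,0,0]], "fingers": [-1,-1,-1]}}

```text
time: 25.78
tool_pos: [496.8, 312.0, 24.8]
eef_rot: [-0.0, 0.484, 0.875, -0.0]
wrist_force: [-0.5, 0.9, 0.1]
opening: 50.4
gripper_force: 26.4
```

Call:
{"name": "carry_out", "arguments": {"travel": [[0,0,1.5],[0,0,0]], "angular": [[0,0,0],[0,0,0]], "fingers": [-1,-1]}}

```text
time: 25.95
tool_pos: [497.2, 312.1, 23.9]
eef_rot: [0.0, 0.484, 0.875, 0.0]
wrist_force: [0.1, -1.1, 2.6]
opening: 50.1
gripper_force: 26.7
```

Call:
{"name": "carry_out", "arguments": {"travel": [[0,0,0],[0,0,0],[0,0,0],[0,0,-15],[0,0,-35],[0,0,-35],[0,0,-25],[0,0,0],[0,0,0]], "angular": [[0,0,0],[0,0,0],[0,0,0],[0,0,0],[0,0,0],[0,0,0],[0,0,0],[0,0,0],[0,0,0]], "fingers": [0.7,0.7,0.7,0.7,0.7,0.7,0.7,0.7,0.7]}}

```text
time: 26.7
tool_pos: [497.8, 312.8, 134.9]
eef_rot: [0.001, 0.484, 0.875, 0.002]
wrist_force: [-0.1, -0.5, 0.6]
opening: 72.7
gripper_force: 0.0
```

```bash
python3 plan.py 452.5 -180 120; python3 - <<'E'
from bench import *
import pickle,cv2
o=get_obs();s=snapshot('wrist');s['obs']=o;pickle.dump(s,open('w6.pkl','wb'))
E
```

```text
t 26.70 pos [497.8 312.8 134.9] yaw 32.1 open 72.7 grip 0.0 F [-0.1 -0.5  0.6]
whole [-393.3 -300.3   13.8] [ 0.2 -0.1 53.8] | rows 15 travel [-33.4  -7.3   1. ] ang [ 0.01 -0.01  3.59]
```

Call:
{"name": "carry_out", "arguments": {"travel": [[-33.4,-7.3,1],[-33.4,-7.3,1],[-33.4,-7.3,1],[-33.4,-7.3,1],[-33.4,-7.3,1],[-33.4,-7.3,1],[-33.4,-7.3,1],[-33.4,-7.3,1],[-33.4,-7.3,1],[-33.4,-7.3,1],[-33.4,-7.3,1],[-33.4,-7.3,1]], "angular": [[0,0,3.59],[0,0,3.59],[0,0,3.59],[0,0,3.59],[0,0,3.59],[0,0,3.59],[0,0,3.59],[0,0,3.59],[0,0,3.59],[0,0,3.59],[0,0,3.59],[0,0,3.59]], "fingers": [1,1,1,1,1,1,1,1,1,1,1,1]}}

```text
time: 27.75
tool_pos: [495.6, -90.1, 119.9]
eef_rot: [-0.001, 0.773, 0.635, -0.001]
wrist_force: [-0.6, -1.0, -0.3]
opening: 85.5
gripper_force: 0.0
```

Call:
{"name": "carry_out", "arguments": {"travel": [[-33.4,-7.3,1],[-33.4,-7.3,1],[-33.4,-7.3,1],[0,0,0],[0,0,0],[0,0,0],[0,0,0]], "angular": [[0,0,3.59],[0,0,3.59],[0,0,3.59],[0,0,0],[0,0,0],[0,0,0],[0,0,0]], "fingers": [1,1,1,1,1,1,1]}}

```text
time: 28.33
tool_pos: [451.0, -178.5, 117.7]
eef_rot: [-0.001, 0.827, 0.562, -0.0]
wrist_force: [0.2, 0.2, -0.5]
opening: 85.4
gripper_force: 0.0
```

```bash
python3 plan.py 452.5 -180 -25; python3 - <<'E'
from bench import *
import pickle,cv2,numpy as np
o=get_obs();s=snapshot('wrist');s['obs']=o;pickle.dump(s,open('w7.pkl','wb'))
a=pickle.load(open('w6.pkl','rb'))['frame']
c=[cv2.resize(f[60:260,160:360,::-1],None,fx=2,fy=2,interpolation=cv2.INTER_CUBIC) for f in(a,s['frame'])]
cv2.imwrite('pics/w67.png',np.hstack(c))
E
```

```text
t 28.33 pos [ 451.  -178.5  117.7] yaw -21.6 open 85.4 grip 0.0 F [ 0.2  0.2 -0.5]
whole [ -1.    2.2 142.7] [-0.1 -0.   0.1] | rows 5 travel [-0.2  0.4 28.5] ang [-0.02 -0.01  0.02]
```

View pics/w67.png

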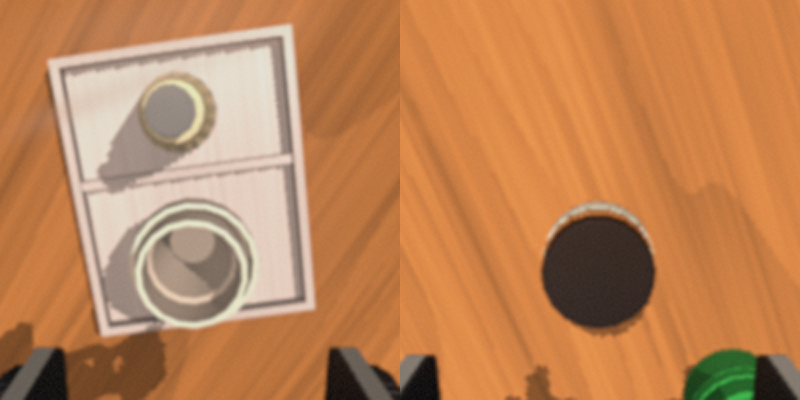

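The small cup is nested concentrically, with rim centre (193,273) inside the large one. The low jar's cap centre is at right-panel (199,271).

```bash
python3 -c "
from h import *
a,b=load('w6'),load('w7');n=lambda u:nat([u],160,60,2)
print('low',wback(b,n((199,271)),52),b['obs']['tool_pos'],'small',wback(a,n((193,273)),83),'large',wback(a,n((193,263)),63))"
```

```text
low [[ 452.3 -181.3]] [ 450.96263693 -178.45739891  117.70054689] small [[496.9 312.5]] large [[497.3 311.7]]
```

Call:
{"name": "carry_out", "arguments": {"travel": [[-1,0,32],[-1,0,32],[0,0,32],[0,0,26],[0,0,12],[0,0,0],[0,0,0],[0,0,0]], "angular": [[0,0,0],[0,0,0],[0,0,0],[0,0,0],[0,0,0],[0,0,0],[0,0,0],[0,0,0]], "fingers": [1,1,1,1,1,1,1,1]}}

```text
time: 29.05
tool_pos: [450.8, -181.6, -14.9]
eef_rot: [0.0, 0.827, 0.562, 0.0]
wrist_force: [0.0, -0.3, -0.8]
opening: 85.5
gripper_force: 0.0
```

```bash
python3 plan.py 452.3 -181 -25
```

```text
t 29.05 pos [ 450.8 -181.6  -14.9] yaw -21.7 open 85.5 grip 0.0 F [ 0.  -0.3 -0.8]
whole [ 1.1  1.1 10.1] [ 0.1 -0.   0.1] | rows 1 travel [ 1.1  1.1 10.1] ang [ 0.06 -0.    0.13]
```

Call:
{"name": "carry_out", "arguments": {"travel": [[0.5,1,7],[0,0,3],[0,0,0],[0,0,0],[0,0,0],[0,0,0],[0,0,0],[0,0,0],[0,0,0]], "angular": [[0,0,0],[0,0,0],[0,0,0],[0,0,0],[0,0,0],[0,0,0],[0,0,0],[0,0,0],[0,0,0]], "fingers": [1,1,1,-1,-1,-1,-1,-1,-1], "force": 45}}

```text
time: 29.8
tool_pos: [451.3, -181.8, -24.8]
eef_rot: [0.0, 0.828, 0.561, 0.0]
wrist_force: [0.5, 2.2, 6.6]
opening: 56.1
gripper_force: 47.2
```

Call:
{"name": "carry_out", "arguments": {"travel": [[0,0,0],[0,0,-10],[0,0,-25],[0,0,-35],[0,0,-35],[0,0,-20],[0,0,0],[0,0,0]], "angular": [[0,0,0],[0,0,0],[0,0,0],[0,0,0],[0,0,0],[0,0,0],[0,0,0],[0,0,0]], "fingers": [-1,-1,-1,-1,-1,-1,-1,-1]}}

```text
time: 30.47
tool_pos: [451.9, -181.7, 100.8]
eef_rot: [0.001, 0.828, 0.561, 0.001]
wrist_force: [-0.3, 0.5, -2.5]
opening: 56.6
gripper_force: 48.6
```

```bash
python3 plan.py 552.5 99 100
```

```text
t 30.47 pos [ 451.9 -181.7  100.8] yaw -21.7 open 56.6 grip 48.6 F [-0.3  0.5 -2.5]
whole [298.  -10.4   1. ] [  0.2   0.  -31.9] | rows 9 travel [32.8  7.1  0.1] ang [ 0.02  0.   -3.54]
```

Call:
{"name": "carry_out", "arguments": {"travel": [[32.8,7.1,0],[32.8,7.1,0],[32.8,7.1,0],[32.8,7.1,0],[32.8,7.1,0],[32.8,7.1,0],[32.8,7.1,0],[32.8,7.1,0],[32.8,7.1,0],[0,0,0],[0,0,0],[0,0,0]], "angular": [[0,0,-3.54],[0,0,-3.54],[0,0,-3.54],[0,0,-3.54],[0,0,-3.54],[0,0,-3.54],[0,0,-3.54],[0,0,-3.54],[0,0,-3.54],[0,0,0],[0,0,0],[0,0,0]], "fingers": [-1,-1,-1,-1,-1,-1,-1,-1,-1,-1,-1,-1]}}

```text
time: 31.47
tool_pos: [550.9, 98.0, 98.3]
eef_rot: [-0.001, 0.642, 0.766, -0.001]
wrist_force: [-0.4, -0.5, -0.7]
opening: 56.1
gripper_force: 48.5
```

Call:
{"name": "carry_out", "arguments": {"travel": [[0,0,25],[0,0,25],[0,0,25],[0,0,18],[0,0,10],[0,0,5],[0,0,0],[0,0,0]], "angular": [[0,0,0],[0,0,0],[0,0,0],[0,0,0],[0,0,0],[0,0,0],[0,0,0],[0,0,0]], "fingers": [-1,-1,-1,-1,-1,-1,-1,-1]}}

```text
time: 32.13
tool_pos: [552.7, 98.0, -8.0]
eef_rot: [0.0, 0.643, 0.766, 0.0]
wrist_force: [-0.4, -0.1, -1.2]
opening: 56.5
gripper_force: 48.5
```

```bash
python3 plan.py 552.5 99 -20
```

```text
t 32.13 pos [552.7  98.   -8. ] yaw 10.0 open 56.5 grip 48.5 F [-0.4 -0.1 -1.2]
whole [ 1.  0. 12.] [ 0.   0.  -0.1] | rows 1 travel [ 1.  0. 12.] ang [ 0.04  0.02 -0.12]
```

Call:
{"name": "carry_out", "arguments": {"travel": [[0.5,0,4],[0,0,3],[0,0,2],[0,0,1.5],[0,0,0]], "angular": [[0,0,0],[0,0,0],[0,0,0],[0,0,0],[0,0,0]], "fingers": [-1,-1,-1,-1,-1]}}

```text
time: 32.55
tool_pos: [551.9, 99.4, -19.1]
eef_rot: [-0.0, 0.642, 0.767, -0.0]
wrist_force: [0.7, -0.6, -1.6]
opening: 56.0
gripper_force: 48.5
```

Call:
{"name": "carry_out", "arguments": {"travel": [[0,0,1.2],[0,0,0]], "angular": [[0,0,0],[0,0,0]], "fingers": [-1,-1]}}

```text
time: 32.72
tool_pos: [552.2, 99.4, -19.8]
eef_rot: [0.0, 0.642, 0.767, 0.0]
wrist_force: [-0.6, 0.1, 2.9]
opening: 56.5
gripper_force: 48.8
```

Touchdown at the predicted height. Release, rise, and go to the bottle.

Call:
{"name": "carry_out", "arguments": {"travel": [[0,0,0],[0,0,0],[0,0,0],[0,0,0],[0,0,-15],[0,0,-35],[0,0,-35],[0,0,-35],[0,0,-25],[0,0,0],[0,0,0]], "angular": [[0,0,0],[0,0,0],[0,0,0],[0,0,0],[0,0,0],[0,0,0],[0,0,0],[0,0,0],[0,0,0],[0,0,0],[0,0,0]], "fingers": [0.8,0.8,0.8,0.8,0.8,0.8,0.8,0.8,0.8,0.8,0.8]}}

```text
time: 33.63
tool_pos: [553.1, 99.6, 126.2]
eef_rot: [0.001, 0.642, 0.767, 0.001]
wrist_force: [-0.1, 1.1, -0.9]
opening: 76.9
gripper_force: 0.0
```

```bash
python3 plan.py 382.5 -297 120; python3 - <<'E'
from bench import *
import pickle,cv2
o=get_obs();s=snapshot('wrist');s['obs']=o;pickle.dump(s,open('w8.pkl','wb'))
E
```

```text
t 33.63 pos [553.1  99.6 126.2] yaw 10.1 open 76.9 grip 0.0 F [-0.1  1.1 -0.9]
whole [-360.5 -237.7    5.3] [ 0.2 -0.1 48. ] | rows 13 travel [-33.5  -6.7   0.5] ang [ 0.01 -0.01  3.69]
```

Call:
{"name": "carry_out", "arguments": {"travel": [[-33.5,-6.7,0.5],[-33.5,-6.7,0.5],[-33.5,-6.7,0.5],[-33.5,-6.7,0.5],[-33.5,-6.7,0.5],[-33.5,-6.7,0.5],[-33.5,-6.7,0.5],[-33.5,-6.7,0.5],[-33.5,-6.7,0.5],[-33.5,-6.7,0.5],[-33.5,-6.7,0.5],[-33.5,-6.7,0.5]], "angular": [[0,0,3.69],[0,0,3.69],[0,0,3.69],[0,0,3.69],[0,0,3.69],[0,0,3.69],[0,0,3.69],[0,0,3.69],[0,0,3.69],[0,0,3.69],[0,0,3.69],[0,0,3.69]], "fingers": [0.7,0.7,0.7,0.7,0.7,0.7,0.7,0.7,0.7,0.7,0.7,0.7]}}

```text
time: 34.68
tool_pos: [403.6, -273.6, 117.2]
eef_rot: [-0.001, 0.884, 0.467, -0.001]
wrist_force: [0.1, -0.8, -0.1]
opening: 72.6
gripper_force: 0.0
```

Call:
{"name": "carry_out", "arguments": {"travel": [[-33.5,-6.7,0.5],[0,0,0],[0,0,0],[0,0,0],[0,0,0]], "angular": [[0,0,3.69],[0,0,0],[0,0,0],[0,0,0],[0,0,0]], "fingers": [0.7,0.7,0.7,0.7,0.7]}}

```text
time: 35.1
tool_pos: [381.7, -295.3, 117.4]
eef_rot: [-0.001, 0.898, 0.441, -0.0]
wrist_force: [0.3, -0.3, 0.4]
opening: 73.1
gripper_force: 0.0
```

```bash
python3 plan.py 382.5 -297 -12; python3 - <<'E'
from bench import *
import pickle,cv2,numpy as np
o=get_obs();s=snapshot('wrist');s['obs']=o;pickle.dump(s,open('w9.pkl','wb'))
a=pickle.load(open('w8.pkl','rb'))['frame']
c=[cv2.resize(f[60:260,160:360,::-1],None,fx=2,fy=2,interpolation=cv2.INTER_CUBIC) for f in(a,s['frame'])]
cv2.imwrite('pics/w89.png',np.hstack(c))
E
```

```text
t 35.10 pos [ 381.7 -295.3  117.4] yaw -37.7 open 73.1 grip 0.0 F [ 0.3 -0.3  0.4]
whole [ -1.    1.9 129.4] [-0.1 -0.   0.1] | rows 4 travel [-0.2  0.4 32.4] ang [-0.03 -0.01  0.03]
```

View pics/w89.png

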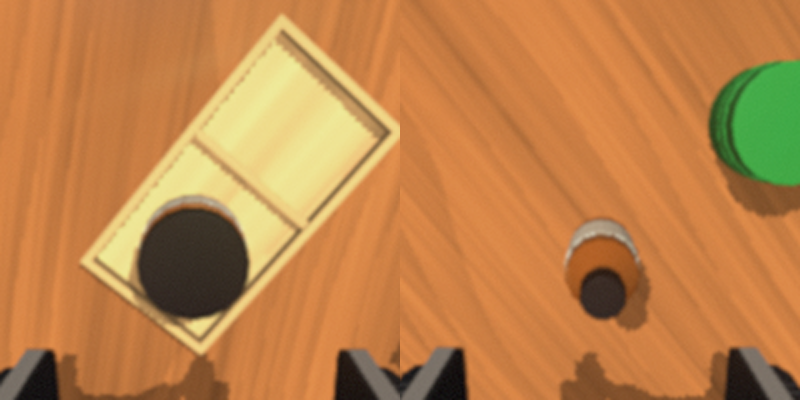

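Left panel: the jar stands in the lower-left bay (cap centre (193,262)), with the divider from (192,138) to (300,232). I'll compute to check it's the larger bay. Bottle cap centre is right-panel (203,293).

```bash
python3 -c "
from h import *
a,b=load('w8'),load('w9');n=lambda u:nat(u,160,60,2)
c=wback(a,n([(82,262),(200,353),(398,130),(282,15)]),16);d=wback(a,n([(194,139),(300,230)]),14);j=wback(a,n([(193,262)]),57)[0]
print(c,d);ctr=c.mean(0);ux=(c[2:].mean(0)-c[:2].mean(0));print('len',np.linalg.norm(ux));ux/=np.linalg.norm(ux)
print('ctr',ctr,'yaw',np.degrees(np.arctan2(ux[1],ux[0])),'divider x',(d-ctr)@ux,'jar x',(j-ctr)@ux,'jar y',(j-ctr)@[-ux[1],ux[0]],'bottle bay',ctr+47.5*ux)
print('bottle',wback(b,n([(203,293)]),90),b['obs']['tool_pos'])"
```

```text
[[492.4  78.2]
 [568.2  34.5]
 [649.5 180.5]
 [576.1 224.8]] [[543.  156.1]
 [610.4 117.5]]
len 167.9581495492255
ctr [571.55 129.5 ] yaw 60.580923848251615 divider x [9.14635583 8.63027489] jar x -34.84103043350648 jar y 2.3377549767831862 bottle bay [594.88170501 170.87489023]
bottle [[ 384.7 -297.7]] [ 381.74592539 -295.29498277  117.43790268]
```

Call:
{"name": "carry_out", "arguments": {"travel": [[0,1,32],[0,1,32],[0,0,28],[0,0,20],[0,0,10],[0,0,0],[0,0,0],[0,0,0]], "angular": [[0,0,0],[0,0,0],[0,0,0],[0,0,0],[0,0,0],[0,0,0],[0,0,0],[0,0,0]], "fingers": [0.7,0.7,0.7,0.7,0.7,0.7,0.7,0.7]}}

```text
time: 35.82
tool_pos: [383.6, -298.4, -2.7]
eef_rot: [0.001, 0.898, 0.44, 0.0]
wrist_force: [1.0, 0.4, -0.1]
opening: 72.5
gripper_force: 0.0
```

```bash
python3 plan.py 384.3 -297.6 -16
```

```text
t 35.82 pos [ 383.6 -298.4   -2.7] yaw -37.8 open 72.5 grip 0.0 F [ 1.   0.4 -0.1]
whole [ 1.1  0.  13.3] [ 0.1  0.  -0.1] | rows 1 travel [ 1.1  0.  13.3] ang [ 0.1   0.01 -0.07]
```

Call:
{"name": "carry_out", "arguments": {"travel": [[0.5,0,9],[0.5,0,4],[0,0,0],[0,0,0],[0,0,0],[0,0,0],[0,0,0],[0,0,0],[0,0,0],[0,0,0]], "angular": [[0,0,0],[0,0,0],[0,0,0],[0,0,0],[0,0,0],[0,0,0],[0,0,0],[0,0,0],[0,0,0],[0,0,0]], "fingers": [0.7,0.7,0.7,-1,-1,-1,-1,-1,-1,-1]}}

```text
time: 36.65
tool_pos: [383.5, -297.4, -16.4]
eef_rot: [0.0, 0.898, 0.439, 0.0]
wrist_force: [0.1, 0.5, 5.9]
opening: 35.3
gripper_force: 45.1
```

Call:
{"name": "carry_out", "arguments": {"travel": [[0,0,0],[0,0,-10],[0,0,-25],[0,0,-35],[0,0,-35],[0,0,-20],[0,0,0],[0,0,0]], "angular": [[0,0,0],[0,0,0],[0,0,0],[0,0,0],[0,0,0],[0,0,0],[0,0,0],[0,0,0]], "fingers": [-1,-1,-1,-1,-1,-1,-1,-1]}}

```text
time: 37.32
tool_pos: [384.1, -297.2, 109.3]
eef_rot: [0.001, 0.898, 0.44, 0.001]
wrist_force: [-0.4, 0.0, -0.2]
opening: 34.8
gripper_force: 45.2
```

```bash
python3 plan.py 594.5 171 108
```

```text
t 37.32 pos [ 384.1 -297.2  109.3] yaw -37.8 open 34.8 grip 45.2 F [-0.4  0.  -0.2]
whole [ 498.9 -120.8    1.2] [  0.1   0.  -53.9] | rows 15 travel [34.8  7.1  0.1] ang [ 0.01  0.   -3.59]
```

Call:
{"name": "carry_out", "arguments": {"travel": [[34.8,7.1,0],[34.8,7.1,0],[34.8,7.1,0],[34.8,7.1,0],[34.8,7.1,0],[34.8,7.1,0],[34.8,7.1,0],[34.8,7.1,0],[34.8,7.1,0],[34.8,7.1,0],[34.8,7.1,0],[34.8,7.1,0]], "angular": [[0,0,-3.59],[0,0,-3.59],[0,0,-3.59],[0,0,-3.59],[0,0,-3.59],[0,0,-3.59],[0,0,-3.59],[0,0,-3.59],[0,0,-3.59],[0,0,-3.59],[0,0,-3.59],[0,0,-3.59]], "fingers": [-1,-1,-1,-1,-1,-1,-1,-1,-1,-1,-1,-1]}}

```text
time: 38.32
tool_pos: [588.4, 66.3, 106.2]
eef_rot: [-0.001, 0.673, 0.74, -0.001]
wrist_force: [1.1, -0.2, -0.7]
opening: 34.7
gripper_force: 45.1
```

Call:
{"name": "carry_out", "arguments": {"travel": [[34.8,7.1,0],[34.8,7.1,0],[34.8,7.1,0],[0,0,0],[0,0,0],[0,0,0],[0,0,0]], "angular": [[0,0,-3.59],[0,0,-3.59],[0,0,-3.59],[0,0,0],[0,0,0],[0,0,0],[0,0,0]], "fingers": [-1,-1,-1,-1,-1,-1,-1]}}

```text
time: 38.9
tool_pos: [593.7, 168.7, 107.2]
eef_rot: [-0.0, 0.603, 0.798, -0.001]
wrist_force: [0.0, -0.2, -0.5]
opening: 34.6
gripper_force: 45.1
```

```bash
python3 plan.py 594.5 171 -11
```

```text
t 38.90 pos [593.7 168.7 107.2] yaw 15.8 open 34.6 grip 45.1 F [ 0.  -0.2 -0.5]
whole [  2.1   1.6 118.2] [-0.1  0.1 -0.2] | rows 4 travel [ 0.5  0.4 29.6] ang [-0.03  0.01 -0.05]
```

Call:
{"name": "carry_out", "arguments": {"travel": [[1,0,25],[1,0,25],[0,0,25],[0,0,18],[0,0,8],[0,0,4],[0,0,0],[0,0,0]], "angular": [[0,0,0],[0,0,0],[0,0,0],[0,0,0],[0,0,0],[0,0,0],[0,0,0],[0,0,0]], "fingers": [-1,-1,-1,-1,-1,-1,-1,-1]}}

```text
time: 39.57
tool_pos: [594.7, 172.2, 4.1]
eef_rot: [0.001, 0.602, 0.798, 0.0]
wrist_force: [-0.4, 0.5, -1.2]
opening: 34.8
gripper_force: 45.2
```

```bash
python3 plan.py 594.5 171 -11
```

```text
t 39.57 pos [594.7 172.2   4.1] yaw 15.9 open 34.8 grip 45.2 F [-0.4  0.5 -1.2]
whole [-1.1 -0.5 15.1] [ 0.1  0.  -0.1] | rows 1 travel [-1.1 -0.5 15.1] ang [ 0.08  0.02 -0.12]
```

Call:
{"name": "carry_out", "arguments": {"travel": [[-0.5,0,6],[0,0,4],[0,0,2.5],[0,0,1.5],[0,0,0]], "angular": [[0,0,0],[0,0,0],[0,0,0],[0,0,0],[0,0,0]], "fingers": [-1,-1,-1,-1,-1]}}

```text
time: 39.98
tool_pos: [593.7, 172.4, -11.0]
eef_rot: [-0.0, 0.602, 0.799, -0.0]
wrist_force: [-0.4, 0.0, -1.5]
opening: 34.6
gripper_force: 45.2
```

Call:
{"name": "carry_out", "arguments": {"travel": [[0,0,1.2],[0,0,0]], "angular": [[0,0,0],[0,0,0]], "fingers": [-1,-1]}}

```text
time: 40.15
tool_pos: [594.0, 172.4, -11.3]
eef_rot: [-0.0, 0.602, 0.799, 0.0]
wrist_force: [-1.2, 0.3, 3.5]
opening: 34.6
gripper_force: 45.5
```

Call:
{"name": "carry_out", "arguments": {"travel": [[0,0,0],[0,0,0],[0,0,0],[0,0,0],[0,0,-15],[0,0,-35],[0,0,-35],[0,0,-35],[0,0,-25],[0,0,0],[0,0,0]], "angular": [[0,0,0],[0,0,0],[0,0,0],[0,0,0],[0,0,0],[0,0,0],[0,0,0],[0,0,0],[0,0,0],[0,0,0],[0,0,0]], "fingers": [0.5,0.5,0.5,0.5,0.5,0.5,0.5,0.5,0.5,0.5,0.5]}}

```text
time: 41.07
tool_pos: [595.0, 172.7, 134.7]
eef_rot: [0.001, 0.602, 0.799, 0.001]
wrist_force: [-0.5, 0.5, -0.6]
opening: 64.0
gripper_force: 0.0
```

```bash
python3 plan.py 594.5 171 140; python3 - <<'E'
from bench import *
import pickle,cv2,numpy as np
w=snapshot('wrist')['frame'];s=snapshot('scene')['frame']
a=cv2.resize(w[40:260,130:350,::-1],(400,400),interpolation=cv2.INTER_CUBIC)
b=cv2.resize(s[90:250,260:420,::-1],(400,400),interpolation=cv2.INTER_CUBIC)
cv2.imwrite('pics/end.png',np.hstack([a,b]))
E
```

```text
t 41.07 pos [595.  172.7 134.7] yaw 16.0 open 64.0 grip 0.0 F [-0.5  0.5 -0.6]
whole [-1.5 -1.  -5.3] [ 0.2 -0.  -0.1] | rows 1 travel [-1.5 -1.  -5.3] ang [ 0.2  -0.02 -0.05]
```

View pics/end.png

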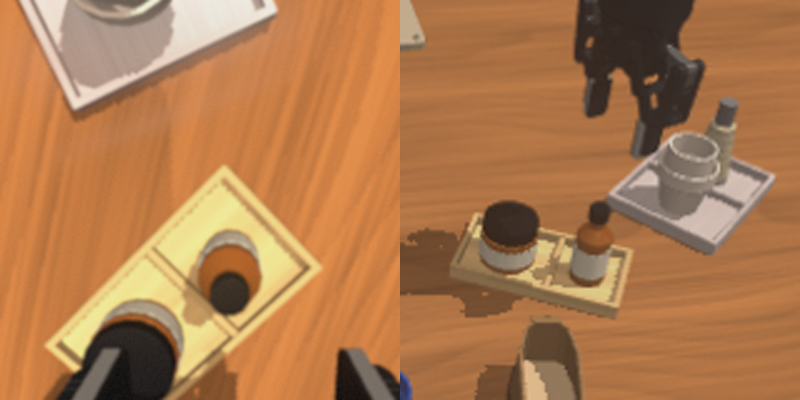

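The final view shows the jar and bottle upright in their bays, the cups nested with the cone beside them, and the gripper touching nothing.

```bash
python3 -c "
from bench import *
print(sign_off())"
```

```text
the job is handed in; nothing more can be done
None
```

Both kit trays are filled as specified and the job is handed in at about 41 s; the tall jar was never touched, and the last pictures show everything upright in its bay, though `sign_off` returned no verdict.

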